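Open a spring-loaded line strainer and put its strainer to soak

ROBOT

A 6-joint arm with a two-finger parallel gripper is mounted at the origin on a cart in front of the work surface, level with it; the furniture and walls round the work are solid. World frame = base frame: x ahead of the robot, y to its left, z up, the work surface at z = 0. Lengths are in m, angles in rad, forces in N, time in s.
With the tool pointing down it reaches from about 0.325 to 0.9 m from the base axis. Payload 6.1 kg.
Tool frame: the origin (TCP) lies at the very end of the fingers, on their centre line; the grasp point (between the pads) lies 19 mm behind it; z points along the fingers, y is the direction in which the jaws open and shut (so a half turn about z gives the same grasp; the last joint's range is limited). The gripper opens to 87 mm and grips with 3 to 60 N. Pads are 19 mm wide; open, the fingers measure 117 mm over their backs; the gripper's body (75 mm by 190 mm) begins 51 mm behind the grasp point.
Start: joints at [-1.283, 0.22, 1.526, -0, 1.395, -0.126], TCP at [0.251, -0.572, 0.185] pointing down, gripper open.
Joint ranges: [-2.98, 2.98], [-0.91, 2.08], [0.09, 2.57], [-1.24, 4.39], [0.2, 2.65], [-2.68, 2.68]. Speed limits (rad/s): [2.57, 2.57, 3.01, 3.14, 3.14, 3.14].

INTERFACE

Orientations are given as a unit quaternion [x, y, z, w].
In Python, from workcell import arm gives the robot as it stands. The module is installed in compiled form; this text tells all that it offers.
- The arm moves only by the tool step_arm, never from a script. Its argument "series" is a list of rows, each an object with "delta_pos": the shift along the tool's x, y, z in m, a list of three; "spin": the turn about the tool's z in degrees; "grip": the opening, from 0 (shut) to 1 (fully open). In form: [{"delta_pos": [dx, dy, dz], "spin": spin, "grip": grip}, ...]. A call has exactly 8 rows; each row shifts and turns the commanded pose from where the row before left it, along the tool's axes as they then stand; what a row does not reach is not made up. A row lasts 1/8 s, in which the tool goes at most 62.5 mm and 10.7 degrees, less where a joint would pass 70% of its speed; a pose out of reach is approached as far as the arm can. A call with a gripper value outside its range is refused whole. The fingers move at their own pace and stop on an object; "newtons" is the grip in N (left out, the last holds). Time passes only in rows, so rows that do not move let the fingers close, or fill a call up. It gives the time, the measured TCP pose, the force and the opening at its end, in the units of the state.
- arm.get_state(): the state, without advancing time (a new reading comes with each control period).
- arm.camera(name): name is "scene" or "top"; returns (picture, depth): 384x512x3 uint8, red, green, blue; 384x512 float32, m along the optical axis (not along the pixel's ray), 0 where there is no reading.
- arm.get_calibration(name): a dict with "fx", "fy", "cx", "cy" (pixels), "dist_coeffs" ([k1, k2, p1, p2, k3] as OpenCV has them; the pictures are not rectified), "rvec" (rotation vector, rad) and "tvec" (3), from world to camera coordinates, as OpenCV has them. Camera axes: x right, y down, z forward; pixel columns grow to the right and rows downward; lengths in m; the calibration is good to about 2 mm. A picture is of the moment at which its call begins. get_calibration takes no time and is no camera call.
- arm.job_done(): hands the job in, once; it reports no verdict.
Trained networks look in the newest picture that a camera, given by its name, has taken for a name from the list of things; names that differ only in an ending like _2 or _b are one class to them, and where a whole thing is asked for, a point or a joint stands for the part that bears it (a point fixed in the world has none). Each returns a list of dicts, best first, with "p" (0 to 1); they miss things now and then, are a little off and sometimes report something else, mostly with a low value. They report only what shows in the picture. A call takes as long as a camera call. They do not tell look-alikes from the thing itself.
- arm.search_frame(name, camera): "position" ([column, row] as shares, 0 to 1, of the picture: columns of its width, rows of its height, amid what is visible of it).
- arm.regions_of(name, camera): "region" (384x512 bool, what is visible of it) and "position" ([column, row] as shares, 0 to 1, of the picture: columns of its width, rows of its height, amid what is visible of it).
- arm.spot_point(name, camera): "position" ([column, row] as shares, 0 to 1, of the picture: columns of its width, rows of its height: a listed point, or the origin of a listed thing).
The state is a dict: "time": time; "q": joint angles; "dq": joint speeds; "effort": joint torques, N m; "tool_pos": TCP position; "tool_rot": TCP orientation; "ft_force": force on the tool from outside, world axes, zero at the start; "wrist_torque": the same for the moment, N m; "opening": opening from 0.0 (shut) to 1.0 (fully open).
Only numpy, scipy, OpenCV 4.12 (cv2) and the standard library are available. Lean on these libraries where they do the work, as an engineer would, in place of code of your own. Each camera call takes 0.05 s, during which the arm holds its last target.

TASK

The line strainer on the packing table is due for its wash. Unscrew its cap anticlockwise, letting it climb as the thread does and without forcing or yanking the thread, and keep hold of it as it comes free, because the spring underneath throws it off if nobody holds it. Draw the strainer straight out with the cap and set it down gently in the steel beaker, strainer inside and cap resting level on the rim, and leave the other things on the table where they are.

Things in the scene. Friction and masses are not known exactly. Their poses are not given: they have to be found in the camera images.
- cap: Loose screw cap with its strainer, one part of about 0.2 kg, screwed upright into the housing. Origin on its axis at the underside of its flange, z up along the axis. The flange is 70 mm across and 6 mm thick; above it is the grip, below it the threaded plug and the strainer. Turning it anticlockwise (seen from above) undoes it; it takes several grasps, and how far it was screwed in varies.
- cap_grip (a point): Middle of the height to take the cap by: a round fluted black grip, 42 mm across, on the cap's axis, from 6 to 37 mm above the flange's underside (this point at 26 mm). Take it from above; fingertips must stay above the flange's top, 20 mm below this point.
- thread_end (a point): Lower end of the cap's plug, on its axis, 27 mm below the flange's underside. Coarse twin-start right-hand thread, 47 mm across the crests, with about 2.5 mm of axial play; the cap climbs about as much as this play in a sixth of a turn. Friction against turning about 0.3 N m; until the thread lets go a part-unscrewed cap stays where it is left. Where it lets go must be felt.
- strainer_foot (a point): Lower end of the round strainer under the plug, on the cap's axis, 66 mm below the flange's underside; the strainer is 30 mm in diameter.
- spring_seat (a point): Bottom of the housing's bore, on its axis, 78 mm below the mouth. A spring standing here presses the strainer's foot, and so the cap, upwards all the way: about 12 N when screwed in, about 8 N when the thread lets go, and it ends when the flange's underside is about 33 mm above the mouth. An unheld cap jumps off as the thread ends.
- mouth (a point): Centre of the flat round mouth of the fixed steel strainer housing, 100 mm above the table, on its vertical axis (z up). 82 mm across at the mouth; foot plate 150 x 116 mm; pipe stubs to +y and -y of this frame reach 78 mm from the axis at 47 mm height. The bore guides the strainer closely: the strainer is out once the flange's underside is 70 mm above this point.
- collar: Threaded collar set into the housing's mouth; its thread carries the spring's push while the cap is screwed in. Fixed to the housing; origin at the middle of the housing's underside on the table, 100 mm below the mouth, on the same axis.
- beaker: Loose straight steel beaker, 0.35 kg, 85 mm high, open at the top. Origin at the centre of its underside, z up.
- beaker_rim (a point): Centre of the beaker's mouth, 85 mm above its underside. Inside 58 mm wide at the rim, 63 mm outside, wall 2.5 mm; it takes the plug with about 5 mm to spare all round and the cap's flange rests on the rim.
- shaker: Bystander: stainless shaker, 64 mm wide, 110 mm high; origin at the centre of its underside.
- paper_roll: Bystander: white label roll, 68 mm wide, 50 mm high; origin at the centre of its underside.
- tape_roll: Bystander: roll of tape lying flat, 72 mm wide, 25 mm high; origin at the centre of its underside.
- scraper: Bystander: bench scraper lying flat, 114 x 124 x 19 mm; origin at the centre of its underside.
- serving_tongs: Bystander: steel tongs lying flat, 336 x 66 x 38 mm; origin at the centre of its underside.
There are look-alikes about, which are no part of the job. What is shaped like the beaker but purple is not meant.

How it is judged:
By the outcome, as a careful person would: the job done as asked, in the order asked, and still so for the second after the job is handed in, with the robot touching nothing.
It also fails if it takes over 72 s, if anything falls off the work surface, if the arm or the gripper's body presses on something with over 40 N, if the wrist force passes 120 N, or if a joint passes its speed limit or range.

## Working session

There is one attempt and no reset: what is moved stays moved. The work goes in short steps, Python scripts to look and compute and a tool call to move; the robot and the scene stay as the last step left them, time stands still between calls to the robot, and variables do not carry over. Pictures are saved under pics/ and viewed, and the job is handed in when it is done.

Besides the shell and the picture viewer there is one more tool, called after ">>>" as name(argument=value, ...), one argument or row to a line, values as JSON. step_arm: Moves the arm, as the interface text tells. Its arguments: {"type":"object","properties":{"series":{"type":"array"},"newtons":{"type":"number"}},"required":["series"]}

```bash
mkdir -p pics
cat > h.py <<'E'
import numpy as np, cv2
from workcell import arm
def cal(n):
    c=arm.get_calibration(n)
    K=np.array([[c['fx'],0,c['cx']],[0,c['fy'],c['cy']],[0,0,1]],float)
    R=cv2.Rodrigues(np.array(c['rvec'],float))[0]
    return K,np.array(c['dist_coeffs'],float),R,np.array(c['tvec'],float).ravel()
def ray(n,u,v):
    K,D,R,t=cal(n)
    p=cv2.undistortPoints(np.array([[[u,v]]],float),K,D)[0,0]
    return -R.T@t, R.T@np.array([p[0],p[1],1.])
def at_z(n,u,v,z):
    o,d=ray(n,u,v); return o+d*(z-o[2])/d[2]
def cloud(n,dep):
    K,D,R,t=cal(n)
    H,W=dep.shape
    uv=np.stack(np.meshgrid(np.arange(W),np.arange(H)),-1).reshape(-1,1,2).astype(float)
    p=cv2.undistortPoints(uv,K,D)[:,0]
    P=np.c_[p,np.ones(len(p))]*dep.reshape(-1,1)
    X=(P-t)@R
    X[dep.ravel()==0]=np.nan
    return X.reshape(H,W,3)
def fitcirc(P):
    A=np.c_[2*P[:,:2],np.ones(len(P))]
    s=np.linalg.lstsq(A,(P[:,:2]**2).sum(1),rcond=None)[0]
    return s[:2],np.sqrt(s[2]+s[:2]@s[:2])
E
python3 - <<'E'
from h import *
s=arm.get_state(); print({k:np.round(v,3) for k,v in s.items()})
for n in('scene','top'):
    im,d=arm.camera(n); cv2.imwrite(f'pics/{n}0.png',im[:,:,::-1]); np.save(f'{n}0.npy',d)
    for nm in('cap_grip','mouth','beaker_rim'):
        print(n,nm,[(round(r['p'],2),np.round(np.array(r['position'])*[512,384],1)) for r in arm.spot_point(nm,n)])
    K,D,R,t=cal(n); print(n,K[0,0],-R.T@t,R[2])
E
```

```text
{'time': np.float64(0.0), 'q': array([-1.283,  0.221,  1.528, -0.   ,  1.395, -0.126]), 'dq': array([-0.001, -0.001,  0.001,  0.   ,  0.   , -0.001]), 'effort': array([  0.   , -49.461, -38.737,   0.07 ,   0.057,  -0.   ]), 'tool_pos': array([ 0.251, -0.572,  0.184]), 'tool_rot': array([ 0.979,  0.205, -0.   , -0.001]), 'ft_force': array([-0.398,  0.359, -0.586]), 'wrist_torque': array([-0.077,  0.027,  0.022]), 'opening': np.float64(1.003)}
scene cap_grip [(0.78, array([251.6, 180.3]))]
scene mouth [(0.85, array([253.1, 192.9]))]
scene beaker_rim [(0.85, array([283.3, 143.6])), (0.74, array([315.6, 157. ])), (0.62, array([330.4, 138.5]))]
scene 427.23130080317975 [0.02893957 0.83420405 0.86005439] [ 0.393547   -0.67433729 -0.62481195]
top cap_grip [(0.84, array([241.6, 181.2]))]
top mouth [(0.73, array([240.5, 180.5])), (0.6, array([243.5, 179.3])), (0.6, array([243.3, 182.3]))]
top beaker_rim [(0.7, array([326.2, 198.5])), (0.67, array([190.9, 229. ])), (0.66, array([365.4, 196.4])), (0.53, array([331.2, 165.5]))]
top 466.12946735019375 [3.55705300e-01 3.21566328e-04 1.61010568e+00] [ 0.10328951  0.00155049 -0.99465013]
```

View pics/scene0.png

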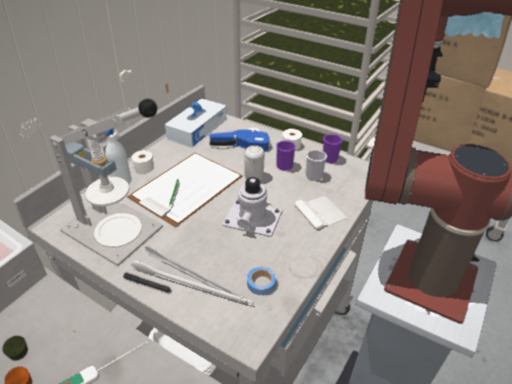

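View pics/top0.png

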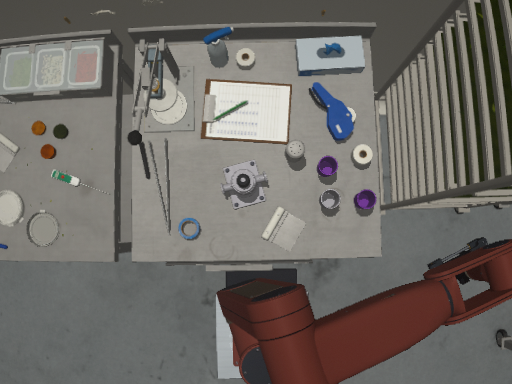

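The scene view shows the housing with its black-gripped cap at (253,190). There are three beaker-shaped things: purple at (286,155), purple at (332,148) and grey steel at (316,165). In the top view these are (327,167), (366,200) and (330,199). The grey one fits "steel beaker"; I'll confirm it in a crop and measure it.

Run:
```python
from h import *
im=cv2.imread('pics/top0.png'); d=np.load('top0.npy')
a=cv2.resize(im[130:230,210:290],(400,500),interpolation=cv2.INTER_CUBIC)
b=cv2.resize(im[145:225,305:385],(400,400),interpolation=cv2.INTER_CUBIC); b=cv2.copyMakeBorder(b,0,100,0,0,0)
cv2.imwrite('pics/crop0.png',np.hstack([a,b]))
X=cloud('top',d)
def reg(u0,u1,v0,v1,zl,zh):
    P=X[v0:v1,u0:u1].reshape(-1,3); P=P[np.isfinite(P[:,2])]; return P[(P[:,2]>zl)&(P[:,2]<zh)]
for nm,box in (('house',(215,275,150,215)),('beak',(312,348,182,216))):
    P=reg(*box,-1,1); h,e=np.histogram(P[:,2],np.arange(-.02,.2,.006)); print(nm,[(round(z,3),n) for z,n in zip(e,h) if n])
P=reg(215,275,150,215,.1,.116);print('flange',len(P),np.median(P,0),(P.min(0)+P.max(0))/2,np.ptp(P,axis=0))
P=reg(215,275,150,215,.125,.16);print('grip',len(P),np.median(P,0),(P.min(0)+P.max(0))/2,np.ptp(P,axis=0))
P=reg(312,348,182,216,.075,.1);print('rim',len(P),fitcirc(P),(P.min(0)+P.max(0))/2,np.ptp(P,axis=0))
Z=X[:,:,2]
print(np.round(Z[165:200,243]*1000))
print('net beaker',at_z('top',326.2,198.5,.085),'cap',at_z('top',241.6,181.2,.126))
print('scene',at_z('scene',251.6,180.3,.126),at_z('scene',315.6,157,.085))
```

```text
house [(np.float64(-0.02), np.int64(1)), (np.float64(-0.014), np.int64(86)), (np.float64(-0.008), np.int64(923)), (np.float64(-0.002), np.int64(1326)), (np.float64(0.004), np.int64(627)), (np.float64(0.01), np.int64(193)), (np.float64(0.016), np.int64(37)), (np.float64(0.022), np.int64(5)), (np.float64(0.028), np.int64(1)), (np.float64(0.034), np.int64(2)), (np.float64(0.04), np.int64(5)), (np.float64(0.046), np.int64(27)), (np.float64(0.052), np.int64(82)), (np.float64(0.058), np.int64(63)), (np.float64(0.064), np.int64(16)), (np.float64(0.076), np.int64(1)), (np.float64(0.082), np.int64(3)), (np.float64(0.088), np.int64(22)), (np.float64(0.094), np.int64(78)), (np.float64(0.1), np.int64(65)), (np.float64(0.106), np.int64(139)), (np.float64(0.112), np.int64(54)), (np.float64(0.118), np.int64(3)), (np.float64(0.124), np.int64(3)), (np.float64(0.13), np.int64(16)), (np.float64(0.136), np.int64(71)), (np.float64(0.142), np.int64(37)), (np.float64(0.148), np.int64(2))]
beak [(np.float64(-0.014), np.int64(28)), (np.float64(-0.008), np.int64(319)), (np.float64(-0.002), np.int64(531)), (np
[... 539 characters left out ...]
.05095094 0.1091687 ] [0.52317134 0.05079324 0.10782802] [0.07539915 0.07817977 0.01538209]
grip 128 [0.52424355 0.05237596 0.14011844] [0.52592425 0.05277381 0.13696903] [0.041769   0.03872023 0.02294072]
rim 85 (array([ 0.46258409, -0.2345782 ]), np.float64(0.03080186362976901)) [ 0.46253424 -0.23522571  0.08361141] [0.06348227 0.0644002  0.01550112]
[  6.   6.   3.  10.  93. 112. 109. 106. 104. 137. 140. 138. 140. 142.
 147. 134. 143. 139. 140. 142. 141. 130. 113. 110. 111. 109. 104. 101.
 101.  54.  22.   8.  11.   4.  10.]
net beaker [ 0.46265371 -0.22127014  0.085     ] cap [0.52139247 0.05441118 0.126     ]
scene [0.53624347 0.03674219 0.126     ] [ 0.45789371 -0.22120859  0.085     ]
```

View pics/crop0.png

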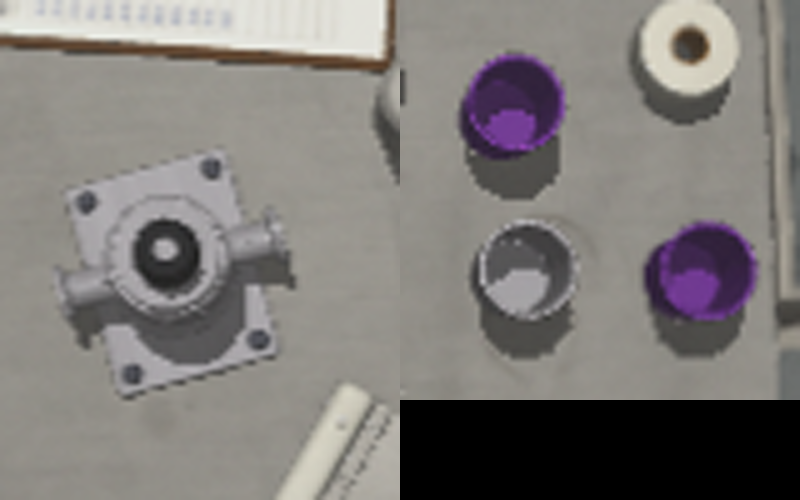

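The crop confirms the grey steel beaker, at top-view pixel (330,199); the other two are purple. Next I refine the cap and rim centres from silhouettes in both views.

```bash
cat > fit.py <<'E'
from h import *
from scipy.optimize import minimize
def proj(n,P):
    K,D,R,t=cal(n); return cv2.projectPoints(P.astype(float),cv2.Rodrigues(R)[0],t,K,D)[0][:,0]
def cyl(x,y,z0,z1,r,n):
    a=np.linspace(0,2*np.pi,60,endpoint=False)
    P=np.r_[np.c_[x+r*np.cos(a),y+r*np.sin(a),0*a+z0],np.c_[x+r*np.cos(a),y+r*np.sin(a),0*a+z1]]
    return proj(n,P)
def sil(pts,shape,s=8,off=(0,0)):
    m=np.zeros((shape[0]*s,shape[1]*s),np.uint8)
    h=cv2.convexHull(((pts-off+.5)*s).astype(np.float32)).astype(np.int32)
    cv2.fillConvexPoly(m,h,1)
    return cv2.resize(m.astype(np.float32),(shape[1],shape[0]),interpolation=cv2.INTER_AREA)
E
python3 - <<'E'
from fit import *
S={}
for n,(u0,u1,v0,v1) in {'top':(225,262,163,200),'scene':(236,272,170,206)}.items():
    im=cv2.imread(f'pics/{n}0.png').astype(float).max(2)
    c=im[v0:v1,u0:u1]; S[n]=(c,(u0,v0))
    m=c<85; ys,xs=np.nonzero(m); print(n,m.sum(),xs.mean()+u0,ys.mean()+v0,xs.min()+u0,xs.max()+u0,ys.min()+v0,ys.max()+v0)
    cv2.imwrite(f'pics/c_{n}.png',cv2.resize(np.hstack([c,m*255.]),None,fx=8,fy=8,interpolation=0))
a=cv2.imread('pics/c_top.png');b=cv2.imread('pics/c_scene.png')
cv2.imwrite('pics/c.png',np.vstack([cv2.copyMakeBorder(a,0,0,0,600-a.shape[1],0),cv2.copyMakeBorder(b,0,0,0,600-b.shape[1],0)]))
for n in S:
  for x,y in((.523,.052),(.53,.05)):
    p=cyl(x,y,.109,.14,.021,n);print(n,x,y,p.min(0),p.max(0),)
E
```

```text
top 305 242.66229508196722 186.52786885245902 225 261 163 199
scene 168 252.6845238095238 186.04761904761904 246 260 177 192
top 0.523 0.052 [235.57314322 173.63406706] [249.01248447 187.71655677]
top 0.53 0.05 [236.16600496 171.43805119] [249.58720222 185.55180065]
scene 0.523 0.052 [245.03588296 176.10910357] [260.33844839 194.32226837]
scene 0.53 0.05 [243.30497248 174.92184207] [258.55483705 193.0573499 ][ WARN:0@0.835] global loadsave.cpp:1063 imwrite_ Unsupported depth image for selected encoder is fallbacked to CV_8U.
```

View pics/c.png

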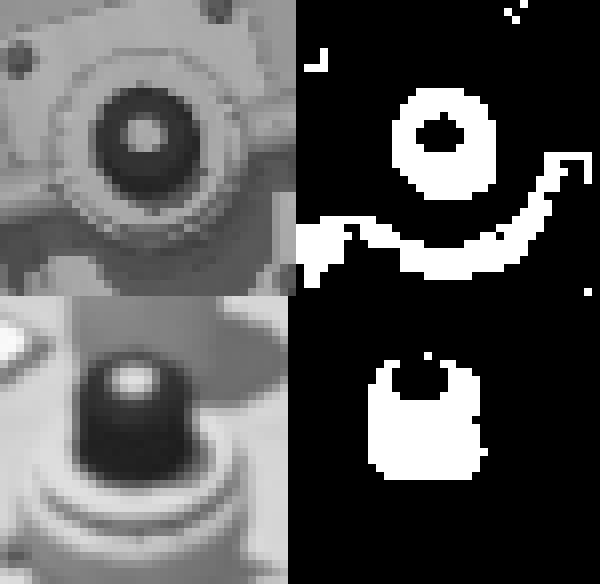

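Run:
```python
from fit import *
X=cloud('top',np.load('top0.npy'))
c=np.array([.523,.0505])
r=np.hypot(X[:,:,0]-c[0],X[:,:,1]-c[1]); Z=X[:,:,2]
for nm,a,b,zl,zh in(('griptop',0,.015,.12,.16),('flange',.025,.032,.095,.125),('mouthring',.036,.040,.085,.115),('table',.12,.2,-.03,.03)):
    m=(r>a)&(r<b)&(Z>zl)&(Z<zh); print(nm,m.sum(),Z[m].mean(),Z[m].std()/m.sum()**.5)
# beaker silhouette/ellipse both cams
for n,box in(('top',(305,360,175,225)),('scene',(295,340,140,190))):
    im=cv2.imread(f'pics/{n}0.png')
    u0,u1,v0,v1=box; cr=cv2.resize(im[v0:v1,u0:u1],None,fx=10,fy=10,interpolation=cv2.INTER_CUBIC)
    for rr,col in((.0315,(0,0,255)),(.029,(0,255,0))):
        a=np.linspace(0,2*np.pi,80); P=np.c_[.4626+rr*np.cos(a),-.2346+rr*np.sin(a),0*a+.085]
        cv2.polylines(cr,[((proj(n,P)-[u0,v0]+.5)*10).astype(np.int32)],True,col,1)
    cv2.imwrite(f'pics/b_{n}.png',cr)
a=cv2.imread('pics/b_top.png');b=cv2.imread('pics/b_scene.png')
a=cv2.resize(a,(400,364));b=cv2.resize(b,(400,444));a=cv2.copyMakeBorder(a,0,80,0,0,0)
cv2.imwrite('pics/b.png',np.hstack([a,b]))
```

```text
griptop 68 0.1406301587515294 0.0003838734003752031
flange 117 0.10876377785387903 0.0003354238116070881
mouthring 74 0.097531798574376 0.0006444501692428984
table 6473 0.00011974378470164743 6.721382072509055e-05
```

View pics/b.png

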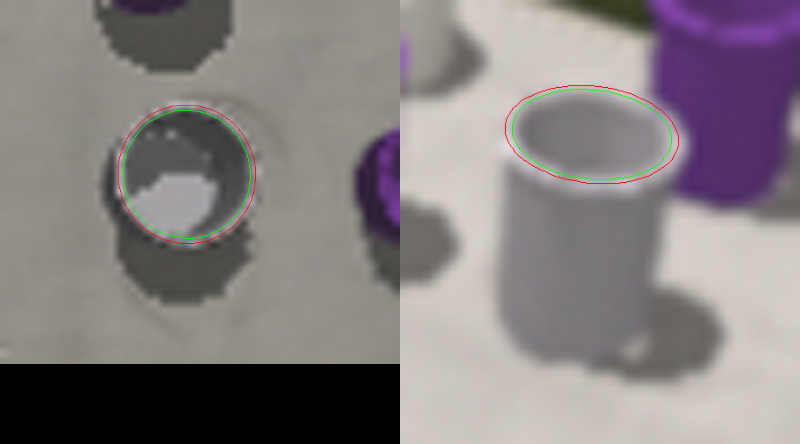

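>>> step_arm(
  series=[
    {"delta_pos": [0.03,-0.028,0],"spin": 0,"grip": 1},
    {"delta_pos": [0.04,-0.037,0],"spin": 0,"grip": 1},
    {"delta_pos": [0.04,-0.037,0],"spin": 0,"grip": 1},
    {"delta_pos": [0.04,-0.037,0],"spin": 0,"grip": 1},
    {"delta_pos": [0.04,-0.037,0],"spin": 0,"grip": 1},
    {"delta_pos": [0.04,-0.037,0],"spin": 0,"grip": 1},
    {"delta_pos": [0.04,-0.037,0],"spin": 0,"grip": 1},
    {"delta_pos": [0.04,-0.037,0],"spin": 0,"grip": 1},
  ],
)

```text
time: 1.4
tool_pos: [0.4203, -0.1833, 0.1853]
tool_rot: [0.979, 0.205, 0.0, 0.0]
ft_force: [0.3, -0.9, 0.0]
opening: 1.0
```

```bash
cat > st.py <<'E'
from h import *
from scipy.spatial.transform import Rotation as Ro
import sys
s=arm.get_state()
R=Ro.from_quat(s['tool_rot']).as_matrix()
print('t',round(float(s['time']),2),'pos',np.round(s['tool_pos'],4),'q',np.round(s['q'],3),'F',np.round(s['ft_force'],1),'M',np.round(s['wrist_torque'],2),'op',round(float(s['opening']),3))
print('ex',np.round(R[:,0],3),'ez',np.round(R[:,2],4))
if len(sys.argv)>3:
    T=np.array([float(a) for a in sys.argv[1:4]]); print('tool delta',np.round(R.T@(T-s['tool_pos']),4))
E
python3 st.py .523 .0505 .184
```

```text
t 1.4 pos [ 0.4203 -0.1833  0.1853] q [-0.584 -0.191  1.942  0.     1.39   0.574] F [ 0.3 -0.9  0. ] M [-0.04 -0.01  0.06] op 1.0
ex [0.916 0.402 0.001] ez [ 9.e-04 -5.e-04 -1.e+00]
tool delta [ 0.188  -0.1728  0.0013]
```

>>> step_arm(
  series=[
    {"delta_pos": [0.038,-0.035,0],"spin": 0,"grip": 1},
    {"delta_pos": [0.038,-0.035,0],"spin": 0,"grip": 1},
    {"delta_pos": [0.038,-0.035,0],"spin": 0,"grip": 1},
    {"delta_pos": [0.038,-0.035,0],"spin": 0,"grip": 1},
    {"delta_pos": [0.036,-0.033,0],"spin": 0,"grip": 1},
    {"delta_pos": [0,0,0],"spin": 10,"grip": 1},
    {"delta_pos": [0,0,0],"spin": 10,"grip": 1},
    {"delta_pos": [0,0,0],"spin": 10,"grip": 1},
  ],
)

```text
time: 2.4
tool_pos: [0.5223, 0.0495, 0.185]
tool_rot: [0.998, -0.057, -0.0, 0.0]
ft_force: [0.2, -0.5, 0.5]
opening: 1.002
```

>>> step_arm(
  series=[
    {"delta_pos": [0,0,0],"spin": 10,"grip": 1},
    {"delta_pos": [0,0,0],"spin": 10,"grip": 1},
    {"delta_pos": [0,0,0],"spin": 10,"grip": 1},
    {"delta_pos": [0,0,0],"spin": 8,"grip": 1},
    {"delta_pos": [0,0,0],"spin": 0,"grip": 1},
    {"delta_pos": [0,0,0],"spin": 0,"grip": 1},
    {"delta_pos": [0,0,0],"spin": 0,"grip": 1},
    {"delta_pos": [0,0,0],"spin": 0,"grip": 1},
  ],
)

```text
time: 3.4
tool_pos: [0.5223, 0.0492, 0.185]
tool_rot: [0.926, -0.377, 0.0, -0.0]
ft_force: [-0.9, 0.3, -0.7]
opening: 1.003
```

```bash
python3 st.py .523 .0505 .114
python3 - <<'E'
from h import *
ims=[]
for n,(u0,v0) in(('top',(190,130)),('scene',(200,120))):
    im,d=arm.camera(n); ims.append(cv2.resize(im[v0:v0+100,u0:u0+100,::-1],(400,400),interpolation=cv2.INTER_CUBIC))
cv2.imwrite('pics/above.png',np.hstack(ims))
E
```

```text
t 3.4 pos [0.5223 0.0492 0.185 ] q [-0.056 -0.021  1.786  0.     1.376  2.287] F [-0.9  0.3 -0.7] M [0.07 0.03 0.04] op 1.003
ex [ 0.716 -0.698  0.   ] ez [ 1.e-04  0.e+00 -1.e+00]
tool delta [-0.0004 -0.0014  0.071 ]
```

View pics/above.png

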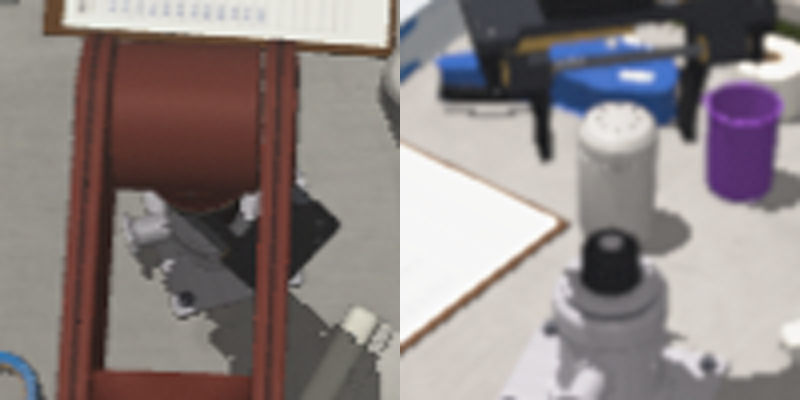

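The view from the side shows the open fingers straddling the cap, with tips at scene pixels (236,158) and (272,153) and the cap at (253,187). Descending.

>>> step_arm(
  series=[
    {"delta_pos": [0,-0.001,0.015],"spin": 0,"grip": 1},
    {"delta_pos": [0,0,0.015],"spin": 0,"grip": 1},
    {"delta_pos": [0,0,0.015],"spin": 0,"grip": 1},
    {"delta_pos": [0,0,0.012],"spin": 0,"grip": 1},
    {"delta_pos": [0,0,0.008],"spin": 0,"grip": 1},
    {"delta_pos": [0,0,0.005],"spin": 0,"grip": 1},
    {"delta_pos": [0,0,0],"spin": 0,"grip": 1},
    {"delta_pos": [0,0,0],"spin": 0,"grip": 1},
  ],
)

```text
time: 4.5
tool_pos: [0.5235, 0.0499, 0.1155]
tool_rot: [0.926, -0.377, 0.0, -0.0]
ft_force: [0.4, 0.1, 0.6]
opening: 1.0
```

```bash
python3 st.py .523 .0505 .114
python3 - <<'E'
from h import *
im,d=arm.camera('scene'); cv2.imwrite('pics/down.png',cv2.resize(im[150:220,210:290,::-1],(800,600),interpolation=cv2.INTER_CUBIC))
E
```

```text
t 4.5 pos [0.5235 0.0499 0.1155] q [-0.055  0.044  1.856  0.     1.241  2.289] F [0.4 0.1 0.6] M [0.06 0.08 0.01] op 1.0
ex [ 0.716 -0.698  0.001] ez [ 0.001 -0.    -1.   ]
tool delta [-0.0008 -0.0001  0.0015]
```

View pics/down.png

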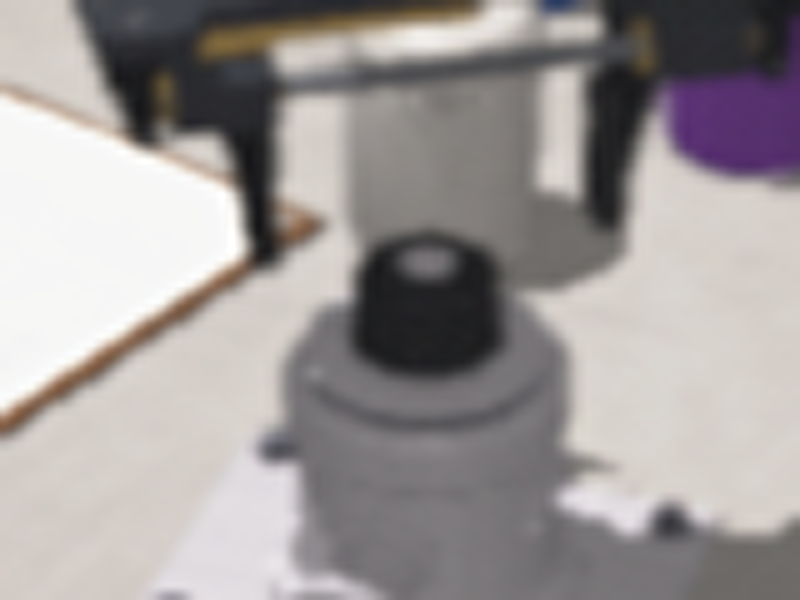

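Run:
```python
from fit import *
s=arm.get_state(); print(s['time'],s['tool_pos'])
p=np.array(s['tool_pos']); ey=np.array([-.698,-.716,0])
for sgn in(-1,0,1): print(proj('scene',(p+sgn*.0435*ey)[None]),proj('scene',(p+sgn*.05*ey-[0,0,.0])[None]))
im,d=arm.camera('scene'); cv2.imwrite('pics/down2.png',cv2.resize(im[140:220,210:290,::-1],(600,600),interpolation=cv2.INTER_CUBIC))
X=cloud('scene',d)
for u,v in((236,177),(237,174),(270,173),(270,170),(253,187),(253,182),(253,176)): print(u,v,X[v,u])
```

```text
4.55 [0.52343249 0.04986414 0.11551646]
[[237.61114498 189.45635984]] [[235.30329832 189.79071527]]
[[252.93388104 187.23665862]] [[252.93388104 187.23665862]]
[[268.03636396 185.04923874]] [[270.27351474 184.72524494]]
236 177 [0.5507635  0.09151581 0.16682784]
237 174 [0.54889179 0.08921222 0.176152  ]
270 173 [0.48512883 0.02410686 0.16434242]
270 170 [0.48608248 0.02301321 0.17341055]
253 187 [0.5120327  0.06761544 0.13328237]
253 182 [0.51871891 0.05714642 0.14081597]
253 176 [ 0.61373375 -0.09339808  0.02598199]
```

View pics/down2.png

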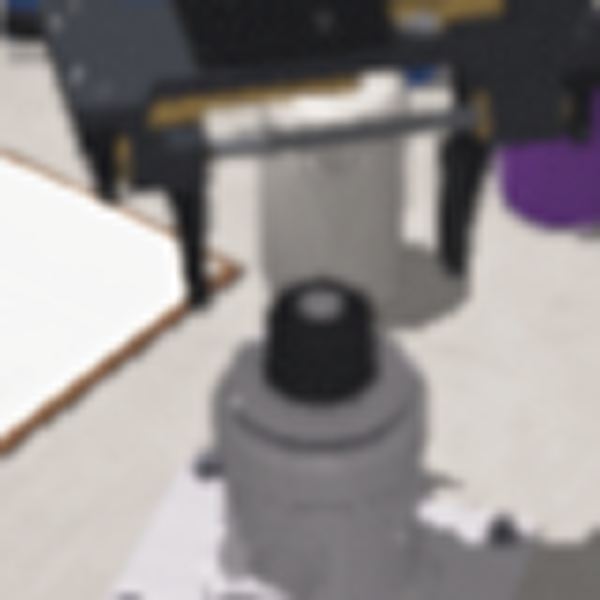

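Run:
```python
from fit import *
p=np.array([.5234,.0499,0]); ey=np.array([-.698,-.716,0])
for sgn,px in((-1,(236.5,180.5)),(1,(270.5,176.5))):
    for w in (.0435,.05):
        q=p+sgn*w*ey
        for z in (.1155,.125,.135,.145,.155): q[2]=z; print(sgn,w,z,np.round(proj('scene',q[None])[0],1),px)
q=p-.0435*ey; q[2]=.185; print(proj('scene',q[None]), 'saw (236,160)'); q=p+.0435*ey; q[2]=.185; print(proj('scene',q[None]), 'saw (272,155)')
```

```text
-1 0.0435 0.1155 [237.6 189.5] (236.5, 180.5)
-1 0.0435 0.125 [237.6 186.8] (236.5, 180.5)
-1 0.0435 0.135 [237.5 183.9] (236.5, 180.5)
-1 0.0435 0.145 [237.4 181. ] (236.5, 180.5)
-1 0.0435 0.155 [237.3 178.1] (236.5, 180.5)
-1 0.05 0.1155 [235.3 189.8] (236.5, 180.5)
-1 0.05 0.125 [235.2 187.1] (236.5, 180.5)
-1 0.05 0.135 [235.2 184.3] (236.5, 180.5)
-1 0.05 0.145 [235.1 181.4] (236.5, 180.5)
-1 0.05 0.155 [235.  178.5] (236.5, 180.5)
1 0.0435 0.1155 [268.  185.1] (270.5, 176.5)
1 0.0435 0.125 [268.1 182.4] (270.5, 176.5)
1 0.0435 0.135 [268.2 179.6] (270.5, 176.5)
1 0.0435 0.145 [268.3 176.7] (270.5, 176.5)
1 0.0435 0.155 [268.4 173.8] (270.5, 176.5)
1 0.05 0.1155 [270.3 184.7] (270.5, 176.5)
1 0.05 0.125 [270.4 182.1] (270.5, 176.5)
1 0.05 0.135 [270.5 179.2] (270.5, 176.5)
1 0.05 0.145 [270.6 176.4] (270.5, 176.5)
1 0.05 0.155 [270.7 173.5] (270.5, 176.5)
[[237.14323764 169.19535308]] saw (236,160)
[[268.71368366 164.93348654]] saw (272,155)
```

The side view puts the open fingertips at about z 0.145, 30 mm above the reported TCP. They may extend as they close, so I close part-way (still clear of the grip) and look.

>>> step_arm(
  series=[
    {"delta_pos": [0,0,0],"spin": 0,"grip": 0.6},
    {"delta_pos": [0,0,0],"spin": 0,"grip": 0.6},
    {"delta_pos": [0,0,0],"spin": 0,"grip": 0.6},
    {"delta_pos": [0,0,0],"spin": 0,"grip": 0.6},
    {"delta_pos": [0,0,0],"spin": 0,"grip": 0.6},
    {"delta_pos": [0,0,0],"spin": 0,"grip": 0.6},
    {"delta_pos": [0,0,0],"spin": 0,"grip": 0.6},
    {"delta_pos": [0,0,0],"spin": 0,"grip": 0.6},
  ],
  newtons=5,
)

```text
time: 5.6
tool_pos: [0.523, 0.0499, 0.1149]
tool_rot: [0.926, -0.377, -0.0, 0.0]
ft_force: [1.1, -0.6, 0.8]
opening: 0.604
```

```bash
python3 st.py .523 .0505 .114
python3 - <<'E'
from h import *
im,d=arm.camera('scene'); cv2.imwrite('pics/down3.png',cv2.resize(im[140:220,210:290,::-1],(600,600),interpolation=cv2.INTER_CUBIC))
E
```

```text
t 5.6 pos [0.523  0.0499 0.1149] q [-0.055  0.045  1.856  0.     1.241  2.289] F [ 1.1 -0.6  0.8] M [0.09 0.01 0.04] op 0.604
ex [ 0.716 -0.698 -0.   ] ez [-0.  0. -1.]
tool delta [-0.0004 -0.0004  0.0009]
```

View pics/down3.png

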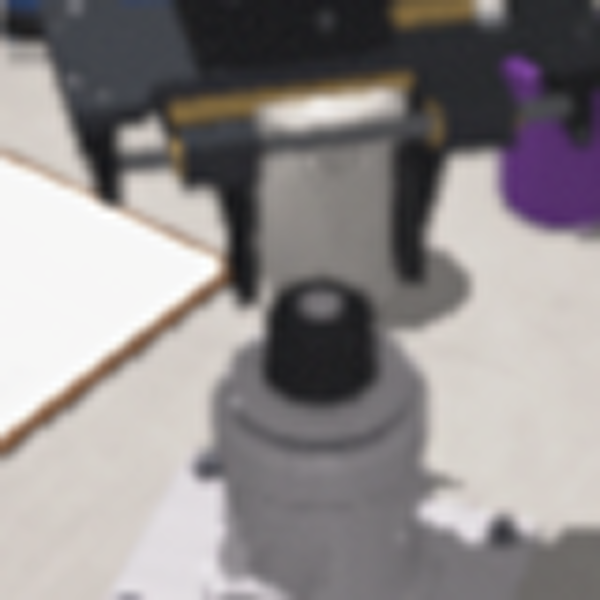

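Still ambiguous: the tips stay at row ~180 when part-closed. A gentle close settles it: stopping at ~0.48 (42 mm) means the pads are on the grip.

>>> step_arm(
  series=[
    {"delta_pos": [0,0,0],"spin": 0,"grip": 0.45},
    {"delta_pos": [0,0,0],"spin": 0,"grip": 0.4},
    {"delta_pos": [0,0,0],"spin": 0,"grip": 0.4},
    {"delta_pos": [0,0,0],"spin": 0,"grip": 0.4},
    {"delta_pos": [0,0,0],"spin": 0,"grip": 0.4},
    {"delta_pos": [0,0,0],"spin": 0,"grip": 0.4},
    {"delta_pos": [0,0,0],"spin": 0,"grip": 0.4},
    {"delta_pos": [0,0,0],"spin": 0,"grip": 0.4},
  ],
  newtons=4,
)

```text
time: 6.65
tool_pos: [0.523, 0.0499, 0.1149]
tool_rot: [0.926, -0.377, 0.0, -0.0]
ft_force: [0.1, -1.0, -0.6]
opening: 0.4
```

```bash
python3 st.py .523 .0505 .114
python3 - <<'E'
from h import *
im,d=arm.camera('scene'); cv2.imwrite('pics/down4.png',cv2.resize(im[140:220,210:290,::-1],(600,600),interpolation=cv2.INTER_CUBIC))
E
```

```text
t 6.65 pos [0.523  0.0499 0.1149] q [-0.055  0.045  1.856 -0.     1.241  2.289] F [ 0.1 -1.  -0.6] M [0.07 0.01 0.  ] op 0.4
ex [ 0.716 -0.698  0.   ] ez [ 0. -0. -1.]
tool delta [-0.0004 -0.0004  0.0009]
```

View pics/down4.png

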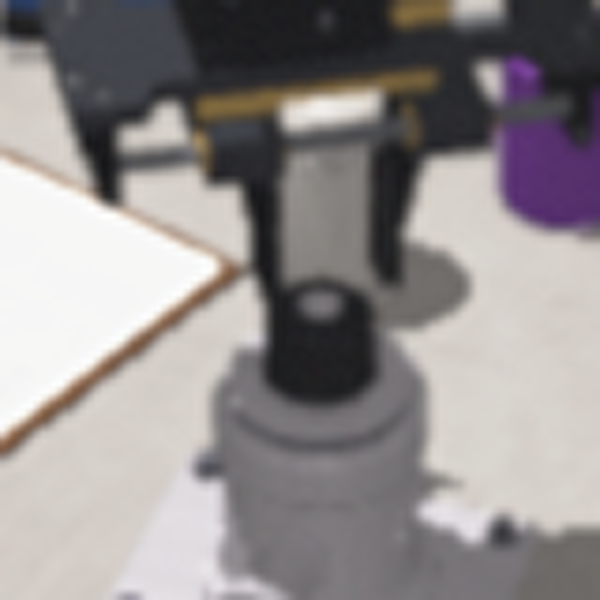

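The fingers reached 0.40 (35 mm), below the 42 mm grip, so they are not round it. Depth agrees: the tips really are ~30 mm above the stated TCP. I'll measure the fingertips properly before moving.

Run:
```python
from fit import *
im,d=arm.camera('scene'); X=cloud('scene',d); g=im.max(2)
p=np.array(arm.get_state()['tool_pos']); ex=np.array([.716,-.698]); ey=np.array([-.698,-.716])
for nm,(u0,u1,v0,v1) in(('L',(240,250,160,184)),('R',(256,268,158,182))):
    S=X[v0:v1,u0:u1]; m=(g[v0:v1,u0:u1]<70)&(S[:,:,2]>.12)
    for v in range(v1-v0):
        P=S[v][m[v]]
        if len(P): 
            q=P[:,:2]-p[:2]; us=np.nonzero(m[v])[0]+u0
            print(nm,v0+v,us.min(),us.max(),'x %.0f y %.0f z %.0f'%tuple(1000*np.array([np.median(q@ex),np.median(q@ey),np.median(P[:,2])])))
```

```text
L 160 240 247 x -37 y -34 z 239
L 161 240 247 x -37 y -34 z 236
L 162 240 246 x -37 y -36 z 234
L 163 240 246 x -37 y -35 z 230
L 164 242 246 x -11 y -27 z 207
L 165 243 246 x -10 y -26 z 203
L 166 243 246 x -11 y -26 z 200
L 167 243 246 x -11 y -26 z 197
L 168 243 246 x -12 y -26 z 195
L 169 244 246 x -11 y -25 z 191
L 170 244 246 x -11 y -25 z 188
L 171 244 246 x -13 y -26 z 186
L 172 244 246 x -12 y -25 z 181
L 173 244 246 x -8 y -24 z 175
L 174 244 246 x -9 y -25 z 173
L 175 244 246 x -8 y -24 z 168
L 176 244 246 x -11 y -25 z 167
L 177 245 247 x -10 y -22 z 162
L 178 245 249 x -7 y -19 z 156
L 179 246 249 x -2 y -16 z 149
L 180 246 249 x 2 y -15 z 142
L 181 246 249 x -2 y -16 z 142
L 182 246 249 x -6 y -17 z 142
L 183 246 249 x -9 y -18 z 141
R 158 261 267 x -31 y 23 z 233
R 159 260 267 x -18 y 23 z 220
R 160 260 266 x -10 y 23 z 211
R 161 260 265 x -9 y 22 z 208
R 162 260 265 x -11 y 23 z 205
R 163 260 264 x -9 y 22 z 201
R 164 260 264 x -12 y 21 z 200
R 165 260 264 x -10 y 22 z 195
R 166 260 263 x -9 y 20 z 192
R 167 260 263 x -11 y 20 z 189
R 168 260 263 x -8 y 21 z 184
R 169 259 262 x -7 y 19 z 180
R 170 259 262 x -7 y 19 z 177
R 171 259 262 x -8 y 19 z 174
R 172 259 262 x -10 y 18 z 172
R 173 259 262 x -7 y 19 z 167
R 174 260 263 x -9 y 21 z 165
R 175 260 263 x -11 y 20 z 163
R 176 260 263 x -10 y 21 z 158
R 177 261 262 x -10 y 21 z 155
R 179 257 257 x 5 y 12 z 139
R 180 256 258 x -4 y 10 z 142
R 181 256 259 x -8 y 11 z 142
```

Tips are at z ≈ 0.150–0.153 against a reported 0.115 (xy agrees, and the body-to-tip distance fits the given 70 mm). The reported z therefore reads ~36 mm low relative to the scene. I'll work from the camera: open, go down most of the way, and look again.

>>> step_arm(
  series=[
    {"delta_pos": [0,0,0],"spin": 0,"grip": 0.8},
    {"delta_pos": [0,0,0],"spin": 0,"grip": 0.8},
    {"delta_pos": [0,0,0],"spin": 0,"grip": 0.8},
    {"delta_pos": [0,0,0.006],"spin": 0,"grip": 0.8},
    {"delta_pos": [0,0,0.006],"spin": 0,"grip": 0.8},
    {"delta_pos": [0,0,0.006],"spin": 0,"grip": 0.8},
    {"delta_pos": [0,0,0.006],"spin": 0,"grip": 0.8},
    {"delta_pos": [0,0,0.002],"spin": 0,"grip": 0.8},
  ],
)

```text
time: 7.75
tool_pos: [0.5226, 0.0499, 0.0882]
tool_rot: [0.926, -0.377, -0.001, 0.0]
ft_force: [0.3, -0.6, 0.4]
opening: 0.799
```

```bash
cat > tips.py <<'E'
from fit import *
import sys
im,d=arm.camera('scene'); X=cloud('scene',d); g=im.max(2)
s=arm.get_state(); p=np.array(s['tool_pos'])
from scipy.spatial.transform import Rotation as Ro
R=Ro.from_quat(s['tool_rot']).as_matrix(); 
print(np.round(p,4),np.round(s['ft_force'],1),s['opening'],s['time'])
q=(X-p)@R; o=float(s['opening'])*.0435
for sg in(-1,1):
    m=(np.abs(q[:,:,0])<.018)&(q[:,:,1]*sg>o-.006)&(q[:,:,1]*sg<o+.018)&(g<75)&(X[:,:,2]>.104)&(X[:,:,2]<.19)
    v,u=np.nonzero(m); z=X[:,:,2][m]
    if len(z): print(sg,len(z),'lowest z',np.sort(z)[:8].round(4),'rows',v.max(), 'y',np.median(q[:,:,1][m]).round(4),'x',np.median(q[:,:,0][m]).round(4))
cv2.imwrite(sys.argv[1],cv2.resize(im[140:220,210:290,::-1],(600,600),interpolation=cv2.INTER_CUBIC))
E
python3 tips.py pics/d5.png
```

```text
[0.5226 0.0499 0.0882] [ 0.7 -0.6 -0.2] 0.7980447459909665 7.8
-1 48 lowest z [0.1271 0.1291 0.1315 0.1332 0.1348 0.137  0.1376 0.1377] rows 188 y -0.0418 x -0.01
1 86 lowest z [0.129  0.1301 0.1327 0.1333 0.1337 0.1343 0.1348 0.1356] rows 183 y 0.0384 x -0.0084
```

View pics/d5.png

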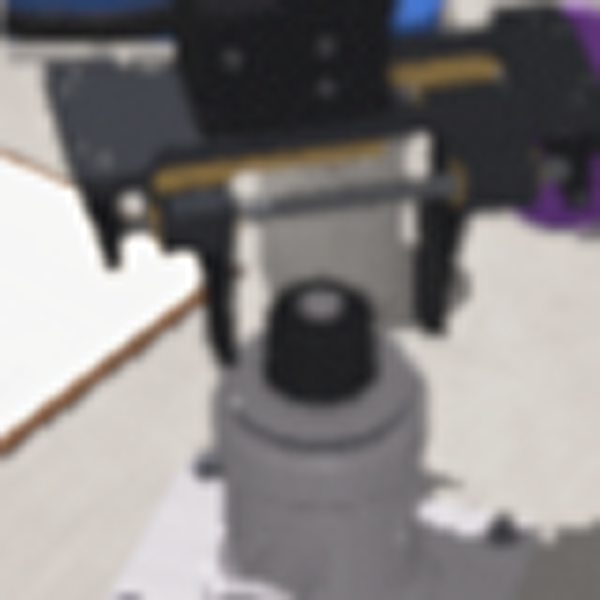

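Tips now at z ≈ 0.128 (reported 0.088), with no contact force, so the offset is ~38 mm. Going down 10 mm puts the tips ~0.117, above the flange top at 0.109. Then close gently.

>>> step_arm(
  series=[
    {"delta_pos": [0,0,0.005],"spin": 0,"grip": 0.8},
    {"delta_pos": [0,0,0.005],"spin": 0,"grip": 0.8},
    {"delta_pos": [0,0,0],"spin": 0,"grip": 0.6},
    {"delta_pos": [0,0,0],"spin": 0,"grip": 0.5},
    {"delta_pos": [0,0,0],"spin": 0,"grip": 0.3},
    {"delta_pos": [0,0,0],"spin": 0,"grip": 0.3},
    {"delta_pos": [0,0,0],"spin": 0,"grip": 0.3},
    {"delta_pos": [0,0,0],"spin": 0,"grip": 0.3},
  ],
  newtons=8,
)

```text
time: 8.8
tool_pos: [0.5238, 0.0504, 0.0794]
tool_rot: [0.926, -0.377, 0.001, -0.001]
ft_force: [2.9, 4.0, -0.3]
opening: 0.48
```

```bash
python3 st.py;python3 tips.py pics/d6.png
```

```text
t 8.8 pos [0.5238 0.0504 0.0794] q [-5.500e-02  8.600e-02  1.884e+00  1.000e-03  1.169e+00  2.289e+00] F [ 2.9  4.  -0.3] M [ 0.9  -0.64 -0.04] op 0.48
ex [ 0.716 -0.698  0.001] ez [ 1.8e-03  9.0e-04 -1.0e+00]
[0.5238 0.0504 0.0794] [ 3.4  3.6 -0.2] 0.48102133792692686 8.85
-1 90 lowest z [0.1099 0.1132 0.1138 0.1142 0.1147 0.1166 0.1176 0.1176] rows 192 y -0.024 x -0.0098
1 105 lowest z [0.1137 0.1166 0.1183 0.1189 0.1198 0.1207 0.1227 0.1228] rows 189 y 0.0241 x -0.0091
```

View pics/d6.png

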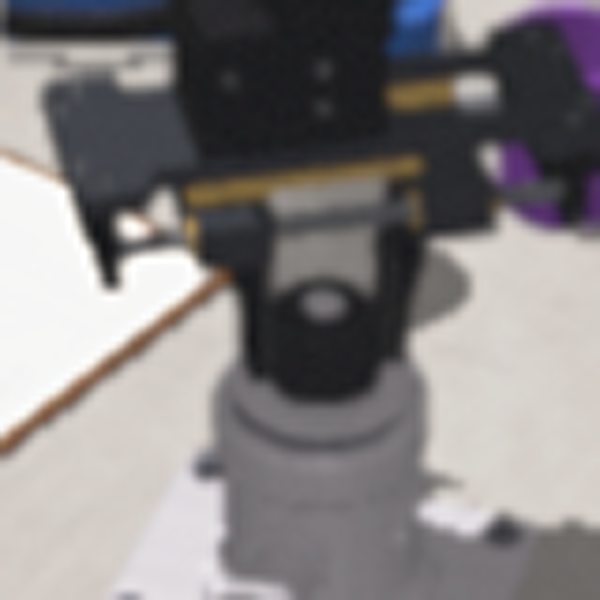

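The grip reads 0.48 (41.8 mm): the fingers are on the cap, tips just above the flange. I trim the sideways load, firm the grip and start unscrewing with the thread's climb (≈0.042 mm/deg).

>>> step_arm(
  series=[
    {"delta_pos": [0,-0.001,0],"spin": 0,"grip": 0.3},
    {"delta_pos": [0,0,0],"spin": 0,"grip": 0.3},
    {"delta_pos": [0,0,-0.0002],"spin": -5,"grip": 0.3},
    {"delta_pos": [0,0,-0.0003],"spin": -7,"grip": 0.3},
    {"delta_pos": [0,0,-0.0003],"spin": -7,"grip": 0.3},
    {"delta_pos": [0,0,-0.0003],"spin": -7,"grip": 0.3},
    {"delta_pos": [0,0,-0.0003],"spin": -7,"grip": 0.3},
    {"delta_pos": [0,0,-0.0003],"spin": -7,"grip": 0.3},
  ],
  newtons=40,
)

```text
time: 9.85
tool_pos: [0.5239, 0.0512, 0.0808]
tool_rot: [0.999, -0.036, 0.0, -0.001]
ft_force: [2.1, 4.7, 1.5]
opening: 0.472
```

```bash
python3 st.py
```

```text
t 9.85 pos [0.5239 0.0512 0.0808] q [-5.300e-02  8.600e-02  1.882e+00  1.000e-03  1.173e+00  1.588e+00] F [2.1 4.7 1.5] M [ 0.92 -0.29 -0.22] op 0.472
ex [ 0.997 -0.071  0.   ] ez [ 4.0e-04  1.2e-03 -1.0e+00]
```

>>> step_arm(
  series=[
    {"delta_pos": [0.0005,-0.001,-0.0004],"spin": -9,"grip": 0.3},
    {"delta_pos": [0,0,-0.0004],"spin": -9,"grip": 0.3},
    {"delta_pos": [0,0,-0.0004],"spin": -9,"grip": 0.3},
    {"delta_pos": [0,0,-0.0004],"spin": -9,"grip": 0.3},
    {"delta_pos": [0,0,-0.0003],"spin": -9,"grip": 0.3},
    {"delta_pos": [0,0,-0.0004],"spin": -9,"grip": 0.3},
    {"delta_pos": [0,0,-0.0004],"spin": -9,"grip": 0.3},
    {"delta_pos": [0,0,-0.0003],"spin": -9,"grip": 0.3},
  ],
)

```text
time: 10.85
tool_pos: [0.5237, 0.0521, 0.0835]
tool_rot: [0.829, 0.559, -0.0, -0.001]
ft_force: [0.2, 4.1, 2.1]
opening: 0.472
```

```bash
python3 st.py
```

```text
t 10.85 pos [0.5237 0.0521 0.0835] q [-5.100e-02  8.400e-02  1.878e+00  1.000e-03  1.180e+00  3.320e-01] F [0.2 4.1 2.1] M [ 0.79 -0.19 -0.22] op 0.472
ex [0.375 0.927 0.   ] ez [-0.0011  0.001  -1.    ]
```

>>> step_arm(
  series=[
    {"delta_pos": [0.0009,-0.0004,-0.0004],"spin": -9,"grip": 0.3},
    {"delta_pos": [0,0,-0.0004],"spin": -9,"grip": 0.3},
    {"delta_pos": [0,0,-0.0004],"spin": -9,"grip": 0.3},
    {"delta_pos": [0,0,-0.0004],"spin": -9,"grip": 0.3},
    {"delta_pos": [0,0,-0.0004],"spin": -9,"grip": 0.3},
    {"delta_pos": [0,0,-0.0004],"spin": -9,"grip": 0.3},
    {"delta_pos": [0,0,-0.0004],"spin": -9,"grip": 0.3},
    {"delta_pos": [0,0,-0.0003],"spin": -9,"grip": 0.3},
  ],
)

```text
time: 11.85
tool_pos: [0.5233, 0.0528, 0.0863]
tool_rot: [0.342, 0.94, -0.0, -0.001]
ft_force: [-0.6, 3.8, 1.1]
opening: 0.474
```

```bash
python3 st.py
```

```text
t 11.85 pos [0.5233 0.0528 0.0863] q [-5.000e-02  8.100e-02  1.876e+00  1.000e-03  1.187e+00 -9.220e-01] F [-0.6  3.8  1.1] M [ 0.72 -0.17 -0.17] op 0.474
ex [-0.766  0.643  0.002] ez [-2.1e-03  7.0e-04 -1.0e+00]
```

>>> step_arm(
  series=[
    {"delta_pos": [0.0005,0.0006,-0.0004],"spin": -9,"grip": 0.3},
    {"delta_pos": [0,0,-0.0004],"spin": -9,"grip": 0.3},
    {"delta_pos": [0,0,-0.0004],"spin": -9,"grip": 0.3},
    {"delta_pos": [0,0,-0.0004],"spin": -9,"grip": 0.3},
    {"delta_pos": [0,0,-0.0004],"spin": -9,"grip": 0.3},
    {"delta_pos": [0,0,-0.0004],"spin": -9,"grip": 0.3},
    {"delta_pos": [0,0,-0.0004],"spin": -9,"grip": 0.3},
    {"delta_pos": [0,0,-0.0003],"spin": -9,"grip": 0.3},
  ],
)

```text
time: 12.85
tool_pos: [0.5237, 0.0517, 0.0892]
tool_rot: [-0.275, 0.961, -0.001, -0.001]
ft_force: [1.6, -3.5, -1.4]
opening: 0.474
```

```bash
python3 st.py
```

```text
t 12.85 pos [0.5237 0.0517 0.0892] q [-0.05   0.077  1.874 -0.003  1.192 -2.177] F [ 1.6 -3.5 -1.4] M [-0.45 -0.37 -0.22] op 0.474
ex [-0.848 -0.529  0.003] ez [-0.0014 -0.0026 -1.    ]
```

The thread still carries the spring (no upward 8 N) and Mz shows thread friction, so it is safe to regrip.

>>> step_arm(
  series=[
    {"delta_pos": [0,0,0],"spin": 0,"grip": 0.65},
    {"delta_pos": [0,0,0],"spin": 0,"grip": 0.65},
    {"delta_pos": [0,0,0],"spin": 10,"grip": 0.65},
    {"delta_pos": [0,0,0],"spin": 10,"grip": 0.65},
    {"delta_pos": [0,0,0],"spin": 10,"grip": 0.65},
    {"delta_pos": [0,0,0],"spin": 10,"grip": 0.65},
    {"delta_pos": [0,0,0],"spin": 10,"grip": 0.65},
    {"delta_pos": [0,0,0],"spin": 10,"grip": 0.65},
  ],
)

```text
time: 13.85
tool_pos: [0.5239, 0.0534, 0.0896]
tool_rot: [0.248, 0.969, -0.0, -0.0]
ft_force: [-0.2, -0.2, 0.5]
opening: 0.648
```

```bash
python3 st.py; python3 tips.py pics/e1.png
```

```text
t 13.85 pos [0.5239 0.0534 0.0896] q [-0.048  0.077  1.873 -0.     1.192 -1.117] F [-0.2 -0.2  0.5] M [ 0.09 -0.15 -0.02] op 0.648
ex [-0.877  0.481  0.001] ez [-8.e-04 -0.e+00 -1.e+00]
[0.5239 0.0535 0.0896] [ 0.4  0.2 -0.2] 0.6493125531306737 13.9
-1 115 lowest z [0.1269 0.1292 0.1295 0.1305 0.1307 0.131  0.1316 0.1326] rows 182 y -0.0305 x 0.0069
1 76 lowest z [0.1308 0.132  0.132  0.1324 0.1327 0.1327 0.1337 0.1352] rows 189 y 0.0366 x 0.0092
```

View pics/e1.png

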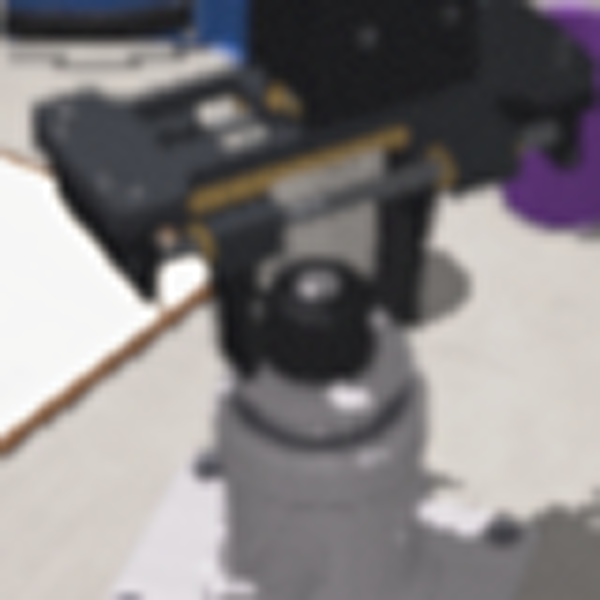

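The scene shows the cap raised, with a dark gap under the flange at (253,197), still seated upright. Winding the wrist back.

>>> step_arm(
  series=[
    {"delta_pos": [-0.0005,-0.0009,0],"spin": 10.5,"grip": 0.65},
    {"delta_pos": [0,0,0],"spin": 10.5,"grip": 0.65},
    {"delta_pos": [0,0,0],"spin": 10.5,"grip": 0.65},
    {"delta_pos": [0,0,0],"spin": 10.5,"grip": 0.65},
    {"delta_pos": [0,0,0],"spin": 10.5,"grip": 0.65},
    {"delta_pos": [0,0,0],"spin": 10.5,"grip": 0.65},
    {"delta_pos": [0,0,0],"spin": 10.5,"grip": 0.65},
    {"delta_pos": [0,0,0],"spin": 10.5,"grip": 0.65},
  ],
)

```text
time: 14.9
tool_pos: [0.5239, 0.0524, 0.0897]
tool_rot: [0.832, 0.555, -0.0, -0.0]
ft_force: [0.3, 0.2, 0.1]
opening: 0.65
```

>>> step_arm(
  series=[
    {"delta_pos": [0,0,0],"spin": 10.5,"grip": 0.65},
    {"delta_pos": [0,0,0],"spin": 10.5,"grip": 0.65},
    {"delta_pos": [0,0,0],"spin": 10.5,"grip": 0.65},
    {"delta_pos": [0,0,0],"spin": 10.5,"grip": 0.65},
    {"delta_pos": [0,0,0],"spin": 10.5,"grip": 0.65},
    {"delta_pos": [0,0,0],"spin": 10.5,"grip": 0.65},
    {"delta_pos": [0,0,0],"spin": 10.5,"grip": 0.65},
    {"delta_pos": [0,0,0],"spin": 10.5,"grip": 0.65},
  ],
)

```text
time: 15.9
tool_pos: [0.524, 0.0524, 0.0897]
tool_rot: [0.99, -0.144, -0.0, 0.0]
ft_force: [-0.0, -0.4, -0.8]
opening: 0.647
```

>>> step_arm(
  series=[
    {"delta_pos": [0,0,0],"spin": 10.5,"grip": 0.65},
    {"delta_pos": [0,0,0],"spin": 10.5,"grip": 0.65},
    {"delta_pos": [0,0,0],"spin": 10.5,"grip": 0.65},
    {"delta_pos": [0,0,0],"spin": 0,"grip": 0.55},
    {"delta_pos": [0,0,0],"spin": 0,"grip": 0.3},
    {"delta_pos": [0,0,0],"spin": 0,"grip": 0.3},
    {"delta_pos": [0,0,0],"spin": 0,"grip": 0.3},
    {"delta_pos": [0,0,0],"spin": 0,"grip": 0.3},
  ],
)

```text
time: 16.9
tool_pos: [0.5243, 0.0523, 0.0899]
tool_rot: [0.914, -0.405, 0.0, -0.0]
ft_force: [0.6, 0.6, -0.5]
opening: 0.471
```

```bash
python3 st.py
```

```text
t 16.9 pos [0.5243 0.0523 0.0899] q [-0.05   0.077  1.873 -0.     1.192  2.354] F [ 0.6  0.6 -0.5] M [ 0.08 -0.01  0.08] op 0.471
ex [ 0.672 -0.74   0.   ] ez [ 0. -0. -1.]
```

>>> step_arm(
  series=[
    {"delta_pos": [0,0,-0.0002],"spin": -5,"grip": 0.3},
    {"delta_pos": [0,0,-0.0003],"spin": -8,"grip": 0.3},
    {"delta_pos": [0,0,-0.0003],"spin": -8,"grip": 0.3},
    {"delta_pos": [0,0,-0.0003],"spin": -8,"grip": 0.3},
    {"delta_pos": [0,0,-0.0003],"spin": -8,"grip": 0.3},
    {"delta_pos": [0,0,-0.0003],"spin": -8,"grip": 0.3},
    {"delta_pos": [0,0,0],"spin": 0,"grip": 0.3},
    {"delta_pos": [0,0,0],"spin": 0,"grip": 0.3},
  ],
)

```text
time: 17.9
tool_pos: [0.5241, 0.0519, 0.0915]
tool_rot: [1.0, -0.025, -0.0, 0.0]
ft_force: [-1.1, -2.7, 0.8]
opening: 0.471
```

```bash
python3 st.py
```

```text
t 17.9 pos [0.5241 0.0519 0.0915] q [-5.000e-02  7.500e-02  1.872e+00 -1.000e-03  1.195e+00  1.572e+00] F [-1.1 -2.7  0.8] M [-0.68  0.2   0.11] op 0.471
ex [ 0.999 -0.051 -0.   ] ez [-3.e-04 -8.e-04 -1.e+00]
```

>>> step_arm(
  series=[
    {"delta_pos": [0,0.0005,-0.0004],"spin": -8,"grip": 0.3},
    {"delta_pos": [0,0,-0.0003],"spin": -8,"grip": 0.3},
    {"delta_pos": [0,0,-0.0003],"spin": -8,"grip": 0.3},
    {"delta_pos": [0,0,-0.0003],"spin": -8,"grip": 0.3},
    {"delta_pos": [0,0,-0.0004],"spin": -8,"grip": 0.3},
    {"delta_pos": [0,0,-0.0003],"spin": -8,"grip": 0.3},
    {"delta_pos": [0,0,-0.0003],"spin": -8,"grip": 0.3},
    {"delta_pos": [0,0,-0.0003],"spin": -8,"grip": 0.3},
  ],
)

```text
time: 18.9
tool_pos: [0.5243, 0.0515, 0.094]
tool_rot: [0.86, 0.51, -0.0, 0.0]
ft_force: [0.6, -3.0, -1.1]
opening: 0.477
```

```bash
python3 st.py
```

```text
t 18.9 pos [0.5243 0.0515 0.094 ] q [-0.052  0.072  1.87  -0.     1.2    0.449] F [ 0.6 -3.  -1.1] M [-0.6  -0.03 -0.28] op 0.477
ex [ 0.48   0.877 -0.   ] ez [ 2.e-04 -4.e-04 -1.e+00]
```

>>> step_arm(
  series=[
    {"delta_pos": [-0.0005,0.0003,-0.0003],"spin": -8,"grip": 0.3},
    {"delta_pos": [0,0,-0.0003],"spin": -8,"grip": 0.3},
    {"delta_pos": [0,0,-0.0003],"spin": -8,"grip": 0.3},
    {"delta_pos": [0,0,-0.0003],"spin": -8,"grip": 0.3},
    {"delta_pos": [0,0,-0.0003],"spin": -8,"grip": 0.3},
    {"delta_pos": [0,0,-0.0003],"spin": -8,"grip": 0.3},
    {"delta_pos": [0,0,-0.0003],"spin": -8,"grip": 0.3},
    {"delta_pos": [0,0,-0.0003],"spin": -8,"grip": 0.3},
  ],
)

```text
time: 19.9
tool_pos: [0.525, 0.0515, 0.0977]
tool_rot: [0.459, 0.888, 0.001, 0.001]
ft_force: [-1.3, -1.1, 5.0]
opening: 0.472
```

```bash
python3 st.py
```

```text
t 19.9 pos [0.525  0.0515 0.0977] q [-5.200e-02  6.700e-02  1.867e+00  1.000e-03  1.205e+00 -6.690e-01] F [-1.3 -1.1  5. ] M [-0.18  0.2  -0.02] op 0.472
ex [-0.578  0.816 -0.001] ez [ 1.7e-03  4.0e-04 -1.0e+00]
```

Fz has jumped to +5 N and the torque dropped to ~0: the thread seems to have let go, held in my grip. I confirm with a little more turn and a slow, small lift.

>>> step_arm(
  series=[
    {"delta_pos": [0,0,-0.0003],"spin": -8,"grip": 0.3},
    {"delta_pos": [0,0,-0.0003],"spin": -8,"grip": 0.3},
    {"delta_pos": [0,0,-0.0003],"spin": -8,"grip": 0.3},
    {"delta_pos": [0,0,-0.0003],"spin": -8,"grip": 0.3},
    {"delta_pos": [0,0,-0.0005],"spin": 0,"grip": 0.3},
    {"delta_pos": [0,0,-0.0005],"spin": 0,"grip": 0.3},
    {"delta_pos": [0,0,-0.0005],"spin": 0,"grip": 0.3},
    {"delta_pos": [0,0,-0.0005],"spin": 0,"grip": 0.3},
  ],
  newtons=45,
)

```text
time: 20.9
tool_pos: [0.5253, 0.0516, 0.1009]
tool_rot: [0.198, 0.98, 0.0, 0.001]
ft_force: [-0.1, -0.7, 4.7]
opening: 0.47
```

```bash
python3 st.py; python3 tips.py pics/f1.png
```

```text
t 20.9 pos [0.5253 0.0516 0.1009] q [-5.200e-02  6.400e-02  1.864e+00  1.000e-03  1.211e+00 -1.223e+00] F [-0.1 -0.7  4.7] M [ 0.05 -0.04  0.01] op 0.47
ex [-0.921  0.389 -0.002] ez [ 2.2e-03  5.0e-04 -1.0e+00]
[0.5252 0.0515 0.1009] [-0.3 -0.   5.3] 0.4750393308806162 20.95
-1 86 lowest z [0.1407 0.1411 0.1412 0.142  0.1447 0.1451 0.1473 0.1483] rows 179 y -0.0221 x 0.008
1 118 lowest z [0.1303 0.1326 0.1334 0.1335 0.1357 0.1362 0.1367 0.1382] rows 187 y 0.0278 x 0.0092
```

View pics/f1.png

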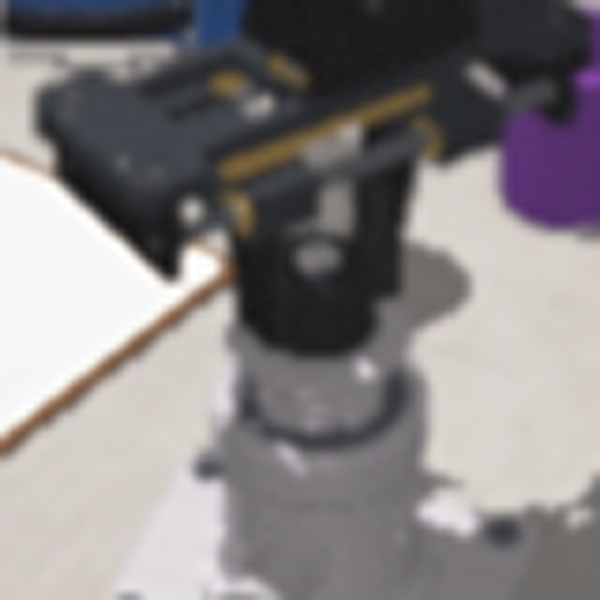

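The cap is free and held: the plug is visible at (252,190), with the spring pushing ~5 N. Drawing straight up.

>>> step_arm(
  series=[
    {"delta_pos": [0,0,-0.003],"spin": 0,"grip": 0.3},
    {"delta_pos": [0,0,-0.005],"spin": 0,"grip": 0.3},
    {"delta_pos": [0,0,-0.006],"spin": 0,"grip": 0.3},
    {"delta_pos": [0,0,-0.007],"spin": 0,"grip": 0.3},
    {"delta_pos": [0,0,-0.007],"spin": 0,"grip": 0.3},
    {"delta_pos": [0,0,-0.007],"spin": 0,"grip": 0.3},
    {"delta_pos": [0,0,-0.007],"spin": 0,"grip": 0.3},
    {"delta_pos": [0,0,-0.007],"spin": 0,"grip": 0.3},
  ],
)

```text
time: 21.95
tool_pos: [0.5243, 0.0512, 0.1493]
tool_rot: [0.198, 0.98, 0.0, 0.0]
ft_force: [-0.7, -0.2, -1.9]
opening: 0.471
```

```bash
python3 st.py
```

```text
t 21.95 pos [0.5243 0.0512 0.1493] q [-0.052  0.014  1.82  -0.     1.307 -1.225] F [-0.7 -0.2 -1.9] M [ 0.04 -0.12  0.02] op 0.471
ex [-0.922  0.387 -0.   ] ez [ 1.e-04 -0.e+00 -1.e+00]
```

>>> step_arm(
  series=[
    {"delta_pos": [0,0,-0.006],"spin": 0,"grip": 0.3},
    {"delta_pos": [0,0,-0.006],"spin": 0,"grip": 0.3},
    {"delta_pos": [0,0,-0.006],"spin": 0,"grip": 0.3},
    {"delta_pos": [0,0,-0.006],"spin": 0,"grip": 0.3},
    {"delta_pos": [0,0,-0.006],"spin": 0,"grip": 0.3},
    {"delta_pos": [0,0,-0.002],"spin": 0,"grip": 0.3},
    {"delta_pos": [0,0,0],"spin": 0,"grip": 0.3},
    {"delta_pos": [0,0,0],"spin": 0,"grip": 0.3},
  ],
)

```text
time: 22.95
tool_pos: [0.5241, 0.0512, 0.1804]
tool_rot: [0.198, 0.98, -0.0, -0.0]
ft_force: [0.2, 0.4, -2.2]
opening: 0.47
```

```bash
python3 st.py .4635 -.234 .181
python3 - <<'E'
from h import *
im,d=arm.camera('scene'); cv2.imwrite('pics/g1.png',cv2.resize(im[100:220,200:360,::-1],(800,600),interpolation=cv2.INTER_CUBIC))
E
```

```text
t 22.95 pos [0.5241 0.0512 0.1804] q [-0.052 -0.012  1.786  0.     1.368 -1.225] F [ 0.2  0.4 -2.2] M [ 0.05 -0.1  -0.01] op 0.47
ex [-0.922  0.387  0.001] ez [-5.e-04  0.e+00 -1.e+00]
tool delta [-0.0546 -0.2864 -0.0005]
```

View pics/g1.png

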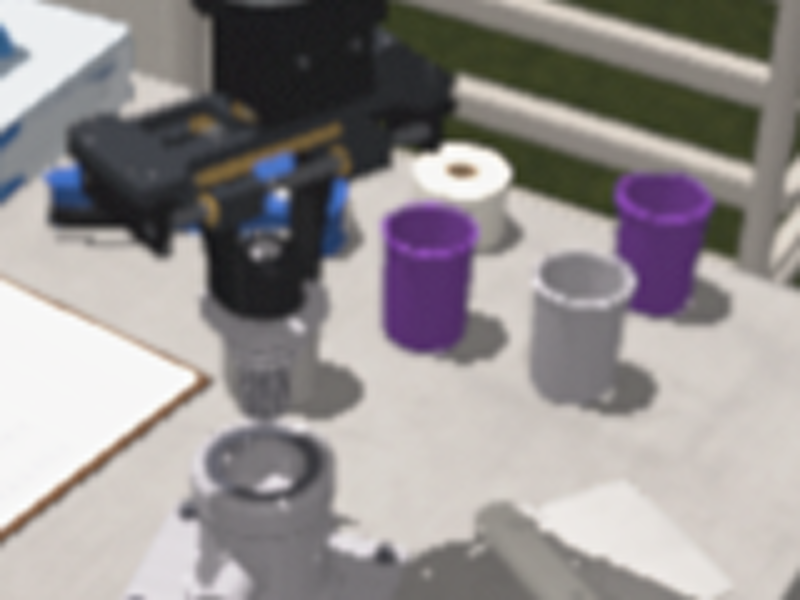

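The strainer is fully out at (253,180), clear above the empty housing mouth (253,193). Moving over to the steel beaker at (316,165).

>>> step_arm(
  series=[
    {"delta_pos": [-0.003,-0.015,0],"spin": 0,"grip": 0.3},
    {"delta_pos": [-0.006,-0.03,0],"spin": 0,"grip": 0.3},
    {"delta_pos": [-0.0077,-0.04,0],"spin": 0,"grip": 0.3},
    {"delta_pos": [-0.0086,-0.045,0],"spin": 0,"grip": 0.3},
    {"delta_pos": [-0.0086,-0.045,0],"spin": 0,"grip": 0.3},
    {"delta_pos": [-0.0086,-0.045,0],"spin": 0,"grip": 0.3},
    {"delta_pos": [-0.0077,-0.04,0],"spin": 0,"grip": 0.3},
    {"delta_pos": [-0.0048,-0.026,0],"spin": 0,"grip": 0.3},
  ],
)

```text
time: 24.0
tool_pos: [0.4629, -0.2364, 0.1807]
tool_rot: [0.199, 0.98, -0.0, -0.0]
ft_force: [0.3, 0.3, -1.8]
opening: 0.472
```

>>> step_arm(
  series=[
    {"delta_pos": [0,0,0],"spin": 0,"grip": 0.3},
    {"delta_pos": [0,0,0],"spin": 0,"grip": 0.3},
    {"delta_pos": [0,0,0],"spin": 0,"grip": 0.3},
    {"delta_pos": [0,0,0],"spin": 0,"grip": 0.3},
    {"delta_pos": [0,0,0],"spin": 0,"grip": 0.3},
    {"delta_pos": [0,0,0.002],"spin": 0,"grip": 0.3},
    {"delta_pos": [0,0,0.002],"spin": 0,"grip": 0.3},
    {"delta_pos": [0,0,0],"spin": 0,"grip": 0.3},
  ],
)

```text
time: 25.0
tool_pos: [0.464, -0.2336, 0.1764]
tool_rot: [0.198, 0.98, 0.0, -0.0]
ft_force: [-1.1, 0.1, -1.0]
opening: 0.473
```

```bash
python3 st.py .4635 -.2335 .177
python3 - <<'E'
from fit import *
ims=[]
for n,(u0,v0) in(('top',(290,160)),('scene',(285,110))):
    im,d=arm.camera(n); cr=cv2.resize(im[v0:v0+80,u0:u0+70,::-1],(400,457),interpolation=cv2.INTER_CUBIC); s=400/70
    p=np.array(arm.get_state()['tool_pos'])
    a=np.linspace(0,2*np.pi,80)
    for (x,y,z,r,c) in((.4626,-.2346,.085,.0315,(0,0,255)),(p[0]-.001,p[1]-.0015,p[2]+.0235,.035,(0,255,0)),(p[0]-.001,p[1]-.0015,p[2]+.0235-.066,.015,(0,255,255))):
        P=np.c_[x+r*np.cos(a),y+r*np.sin(a),0*a+z]; cv2.polylines(cr,[((proj(n,P)-[u0,v0]+.5)*s).astype(np.int32)],True,c,1)
    ims.append(cr)
cv2.imwrite('pics/g2.png',np.hstack(ims))
E
```

```text
t 25.0 pos [ 0.464  -0.2336  0.1764] q [-0.618 -0.026  1.808  0.     1.36  -1.791] F [-1.1  0.1 -1. ] M [ 0.06 -0.17  0.02] op 0.473
ex [-0.922  0.387  0.001] ez [-5.e-04  4.e-04 -1.e+00]
tool delta [ 0.0005 -0.0001 -0.0006]
```

View pics/g2.png

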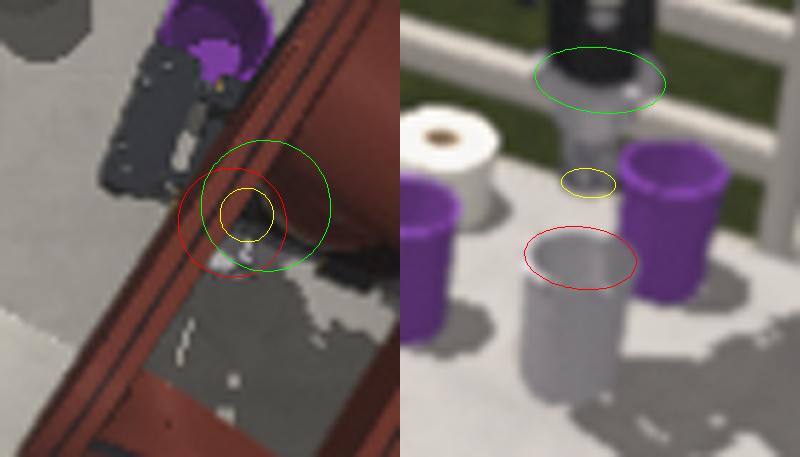

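The steel beaker is directly below the strainer. In the scene view its rim lies a few mm off the model circle, so I fit the beaker and the housing mouth (robot-known position) properly in both views.

Run:
```python
from fit import *
from scipy.optimize import minimize
def edgefit(n,img,x0,z,r,k):
    # maximise gradient along model circle(s)
    g=cv2.GaussianBlur(img.astype(np.float32),(0,0),0.8)
    gx=cv2.Sobel(g,cv2.CV_32F,1,0);gy=cv2.Sobel(g,cv2.CV_32F,0,1)
    a=np.linspace(0,2*np.pi,120,endpoint=False)
    def f(q):
        P=np.c_[q[0]+r*np.cos(a),q[1]+r*np.sin(a),0*a+z]; p=proj(n,P).astype(np.float32)
        return p
    t0=g
    def cost(q):
        p=f(q); return -k*cv2.remap(g,p[:,0],p[:,1],cv2.INTER_LINEAR).mean()
    best=min((minimize(cost,np.array(x0)+[dx,dy],method='Nelder-Mead',options=dict(initial_simplex=np.array(x0)+[[dx,dy],[dx+.003,dy],[dx,dy+.003]])) for dx in(-.004,0,.004) for dy in(-.004,0,.004)),key=lambda s:s.fun)
    return best.x,best.fun
t0=cv2.imread('pics/top0.png').max(2); s0=cv2.imread('pics/scene0.png').max(2)
s1=arm.camera('scene')[0].max(2)
print('rim top',edgefit('top',t0,(.4626,-.2346),.085,.03025,1))
print('rim scene',edgefit('scene',s0,(.4626,-.2346),.085,.03025,1), edgefit('scene',s1,(.4626,-.2346),.085,.03025,1))
cv2.imwrite('pics/m1.png',cv2.resize(s1[170:230,225:285],(600,600),interpolation=cv2.INTER_CUBIC))
# silhouettes: beaker grey saturations
def silfit(n,im,box,mask,z0,z1,r,x0):
    u0,u1,v0,v1=box; m=mask[v0:v1,u0:u1].astype(np.float32)
    def c(q):
        return np.abs(sil(cyl(q[0],q[1],z0,z1,r,n),m.shape,8,(u0,v0))-m).sum()
    s=minimize(c,x0,method='Nelder-Mead',options=dict(initial_simplex=np.array(x0)+[[0,0],[.006,0],[0,.006]],xatol=1e-5)); return s.x,s.fun,m.sum()
for z in (.106,.139):
  pass
im=cv2.imread('pics/scene0.png'); 
m=im.max(2)<85; print('grip scene',silfit('scene',im,(240,266,172,198),cv2.morphologyEx(m.astype(np.uint8),cv2.MORPH_CLOSE,np.ones((5,5))),.109,.14,.021,(.523,.0505)))
im=cv2.imread('pics/top0.png'); m=im.max(2)<85
print('grip top',silfit('top',im,(233,254,170,190),cv2.morphologyEx(m.astype(np.uint8),cv2.MORPH_CLOSE,np.ones((5,5))),.109,.14,.021,(.523,.0505)))
```

```text
rim top (array([ 0.46908874, -0.23713501]), np.float64(-134.31239318847656))
rim scene (array([ 0.47810397, -0.23815663]), np.float64(-180.3650665283203)) (array([ 0.48213864, -0.23884845]), np.float64(-179.54806518554688))
grip scene (array([0.52226996, 0.05178769]), np.float64(73.359375), np.float32(175.0))
grip top (array([0.52326815, 0.04941886]), np.float64(30.96875), np.float32(174.0))
```

View pics/m1.png

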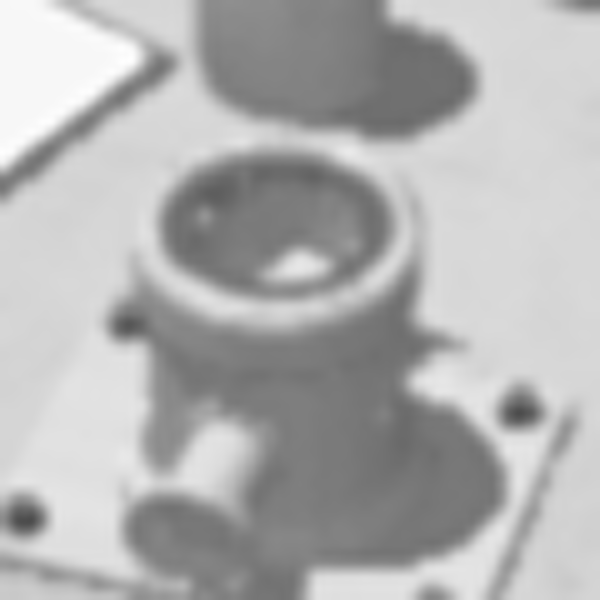

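Run:
```python
from fit import *
s1=arm.camera('scene')[0][:,:,::-1]; cv2.imwrite('pics/scene1.png',s1)
t0=cv2.imread('pics/top0.png')
def ov(n,img,u0,v0,w,circs):
    s=400/w; cr=cv2.resize(img[v0:v0+w,u0:u0+w],(400,400),interpolation=cv2.INTER_CUBIC)
    a=np.linspace(0,2*np.pi,100)
    for x,y,z,r,c in circs:
        P=np.c_[x+r*np.cos(a),y+r*np.sin(a),0*a+z]; cv2.polylines(cr,[((proj(n,P)-[u0,v0]+.5)*s).astype(np.int32)],True,c,1)
    return cr
G=(0,255,0);Rd=(0,0,255)
rows=[]
rows.append(np.hstack([ov('scene',s1,233,172,40,[(.523,.0505,.1,.041,Rd),(.523,.0505,.1,.0235,Rd)]),ov('scene',s1,296,144,40,[(.4626,-.2346,.085,.0315,Rd),(.4626,-.2346,.085,.029,Rd)])]))
cv2.imwrite('pics/ov1.png',rows[0])
```

```text
(no output)
```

View pics/ov1.png

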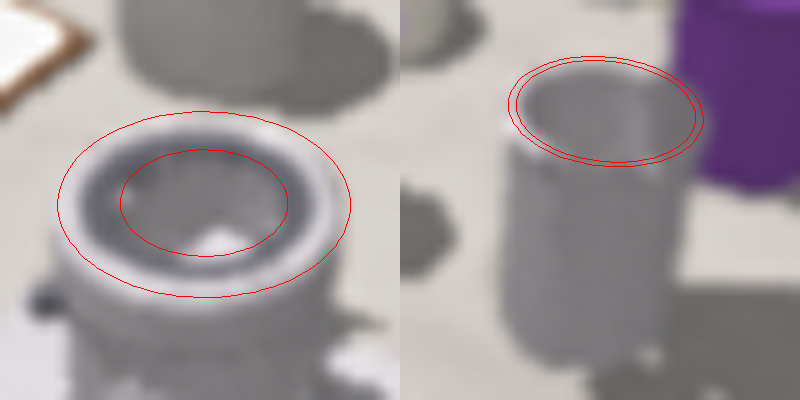

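In the scene the mouth is offset (-0.5,0) px from its model and the rim (-0.5,+0.6) px, so relative to the housing the beaker sits ~1–2 mm toward the camera. I trim by half of that and lower until the foot is just above the rim.

>>> step_arm(
  series=[
    {"delta_pos": [0.0013,0.0005,0.003],"spin": 0,"grip": 0.3},
    {"delta_pos": [0,0,0.007],"spin": 0,"grip": 0.3},
    {"delta_pos": [0,0,0.009],"spin": 0,"grip": 0.3},
    {"delta_pos": [0,0,0.009],"spin": 0,"grip": 0.3},
    {"delta_pos": [0,0,0.007],"spin": 0,"grip": 0.3},
    {"delta_pos": [0,0,0.005],"spin": 0,"grip": 0.3},
    {"delta_pos": [0,0,0],"spin": 0,"grip": 0.3},
    {"delta_pos": [0,0,0],"spin": 0,"grip": 0.3},
  ],
)

```text
time: 26.2
tool_pos: [0.4634, -0.2329, 0.137]
tool_rot: [0.198, 0.98, -0.0, 0.0]
ft_force: [-0.1, -0.2, -0.7]
opening: 0.473
```

```bash
python3 st.py .463 -.2325 .13
python3 - <<'E'
from h import *
im,d=arm.camera('scene'); cv2.imwrite('pics/g3.png',cv2.resize(im[125:205,285:345,::-1],(450,600),interpolation=cv2.INTER_CUBIC))
E
```

```text
t 26.2 pos [ 0.4634 -0.2329  0.137 ] q [-0.618  0.005  1.853  0.     1.283 -1.791] F [-0.1 -0.2 -0.7] M [ 0.04 -0.21 -0.01] op 0.473
ex [-0.922  0.387 -0.   ] ez [ 4.e-04 -3.e-04 -1.e+00]
tool delta [0.0005 0.0003 0.007 ]
```

View pics/g3.png

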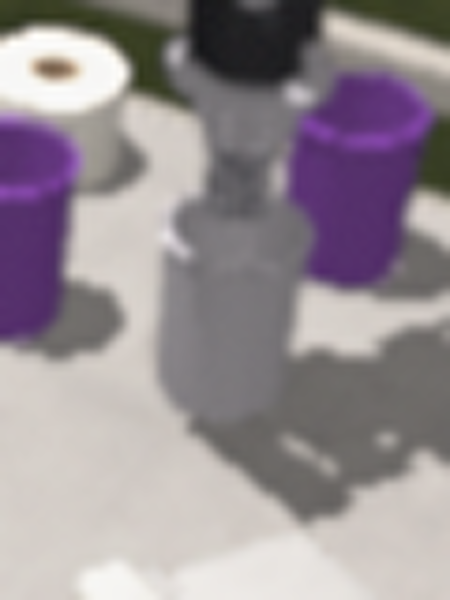

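The foot (col ≈238 in crop) is centred on the rim (165–312). Lowering further.

>>> step_arm(
  series=[
    {"delta_pos": [0,0,0.004],"spin": 0,"grip": 0.3},
    {"delta_pos": [0,0,0.006],"spin": 0,"grip": 0.3},
    {"delta_pos": [0,0,0.007],"spin": 0,"grip": 0.3},
    {"delta_pos": [0,0,0.007],"spin": 0,"grip": 0.3},
    {"delta_pos": [0,0,0.007],"spin": 0,"grip": 0.3},
    {"delta_pos": [0,0,0.007],"spin": 0,"grip": 0.3},
    {"delta_pos": [0,0,0.004],"spin": 0,"grip": 0.3},
    {"delta_pos": [0,0,0],"spin": 0,"grip": 0.3},
  ],
)

```text
time: 27.25
tool_pos: [0.463, -0.2326, 0.0943]
tool_rot: [0.198, 0.98, 0.0, -0.0]
ft_force: [-0.4, 0.1, -1.5]
opening: 0.47
```

```bash
python3 st.py .463 -.2325 .0615
python3 - <<'E'
from h import *
im,d=arm.camera('scene'); cv2.imwrite('pics/g4.png',cv2.resize(im[125:205,285:345,::-1],(450,600),interpolation=cv2.INTER_CUBIC))
E
```

```text
t 27.25 pos [ 0.463  -0.2326  0.0943] q [-0.618  0.051  1.891  0.     1.2   -1.791] F [-0.4  0.1 -1.5] M [ 0.04 -0.18  0.03] op 0.47
ex [-0.922  0.387  0.001] ez [-6.e-04  4.e-04 -1.e+00]
tool delta [-0.      0.0001  0.0328]
```

View pics/g4.png

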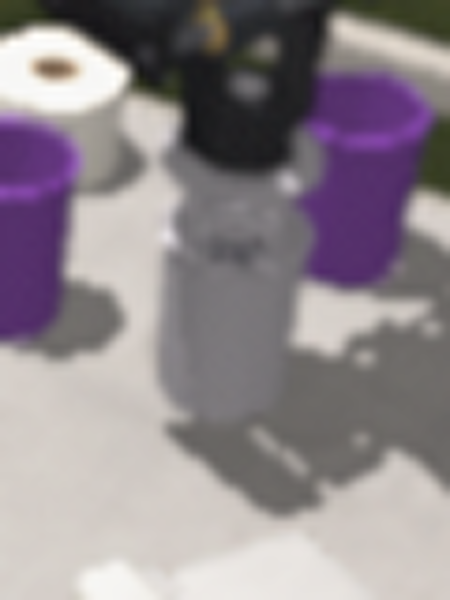

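>>> step_arm(
  series=[
    {"delta_pos": [0,0,0.004],"spin": 0,"grip": 0.3},
    {"delta_pos": [0,0,0.004],"spin": 0,"grip": 0.3},
    {"delta_pos": [0,0,0.004],"spin": 0,"grip": 0.3},
    {"delta_pos": [0,0,0.004],"spin": 0,"grip": 0.3},
    {"delta_pos": [0,0,0.004],"spin": 0,"grip": 0.3},
    {"delta_pos": [0,0,0.004],"spin": 0,"grip": 0.3},
    {"delta_pos": [0,0,0.002],"spin": 0,"grip": 0.3},
    {"delta_pos": [0,0,0],"spin": 0,"grip": 0.3},
  ],
)

```text
time: 28.3
tool_pos: [0.4631, -0.2327, 0.0685]
tool_rot: [0.198, 0.98, 0.0, -0.0]
ft_force: [0.1, 0.1, -2.0]
opening: 0.474
```

```bash
python3 st.py .463 -.2325 .0615
python3 - <<'E'
from h import *
im,d=arm.camera('scene'); cv2.imwrite('pics/g5.png',cv2.resize(im[125:205,285:345,::-1],(450,600),interpolation=cv2.INTER_CUBIC))
E
```

```text
t 28.3 pos [ 0.4631 -0.2327  0.0685] q [-0.618  0.084  1.91   0.     1.148 -1.791] F [ 0.1  0.1 -2. ] M [ 0.12 -0.15 -0.01] op 0.474
ex [-0.922  0.387  0.   ] ez [-3.e-04  2.e-04 -1.e+00]
tool delta [0.0001 0.0002 0.007 ]
```

View pics/g5.png

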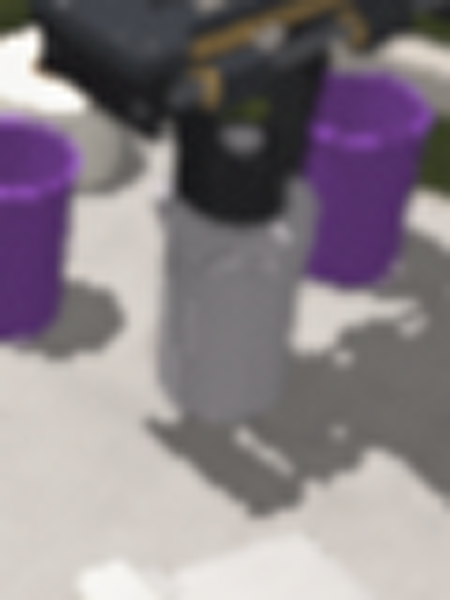

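>>> step_arm(
  series=[
    {"delta_pos": [0,0,0.001],"spin": 0,"grip": 0.3},
    {"delta_pos": [0,0,0.001],"spin": 0,"grip": 0.3},
    {"delta_pos": [0,0,0.001],"spin": 0,"grip": 0.3},
    {"delta_pos": [0,0,0.001],"spin": 0,"grip": 0.3},
    {"delta_pos": [0,0,0.0005],"spin": 0,"grip": 0.3},
    {"delta_pos": [0,0,0.0005],"spin": 0,"grip": 0.3},
    {"delta_pos": [0,0,0],"spin": 0,"grip": 0.3},
    {"delta_pos": [0,0,0],"spin": 0,"grip": 0.3},
  ],
)

```text
time: 29.35
tool_pos: [0.4632, -0.2328, 0.0638]
tool_rot: [0.198, 0.98, -0.0, 0.0]
ft_force: [-0.9, -0.1, -1.2]
opening: 0.475
```

```bash
python3 st.py .463 -.2325 .0615
```

```text
t 29.35 pos [ 0.4632 -0.2328  0.0638] q [-0.618  0.09   1.913  0.     1.139 -1.791] F [-0.9 -0.1 -1.2] M [ 0.03 -0.16  0.04] op 0.475
ex [-0.922  0.387 -0.   ] ez [ 1.e-04 -0.e+00 -1.e+00]
tool delta [0.0003 0.0002 0.0023]
```

>>> step_arm(
  series=[
    {"delta_pos": [0,0,0.0005],"spin": 0,"grip": 0.3},
    {"delta_pos": [0,0,0.0005],"spin": 0,"grip": 0.3},
    {"delta_pos": [0,0,0.0005],"spin": 0,"grip": 0.3},
    {"delta_pos": [0,0,0.0005],"spin": 0,"grip": 0.3},
    {"delta_pos": [0,0,0],"spin": 0,"grip": 0.3},
    {"delta_pos": [0,0,0],"spin": 0,"grip": 0.3},
    {"delta_pos": [0,0,0],"spin": 0,"grip": 0.3},
    {"delta_pos": [0,0,0],"spin": 0,"grip": 0.3},
  ],
)

```text
time: 30.35
tool_pos: [0.4632, -0.2328, 0.0618]
tool_rot: [0.198, 0.98, -0.0, 0.0]
ft_force: [-1.0, -0.5, -1.8]
opening: 0.472
```

```bash
python3 st.py .463 -.2325 .0615
```

```text
t 30.35 pos [ 0.4632 -0.2328  0.0618] q [-0.618  0.093  1.914 -0.     1.135 -1.791] F [-1.  -0.5 -1.8] M [ 0.06 -0.12 -0.02] op 0.472
ex [-0.922  0.387 -0.   ] ez [ 0. -0. -1.]
tool delta [0.0003 0.0002 0.0003]
```

>>> step_arm(
  series=[
    {"delta_pos": [0,0,0.0005],"spin": 0,"grip": 0.3},
    {"delta_pos": [0,0,0.0005],"spin": 0,"grip": 0.3},
    {"delta_pos": [0,0,0.0005],"spin": 0,"grip": 0.3},
    {"delta_pos": [0,0,0],"spin": 0,"grip": 0.3},
    {"delta_pos": [0,0,0],"spin": 0,"grip": 0.3},
    {"delta_pos": [0,0,0],"spin": 0,"grip": 0.3},
    {"delta_pos": [0,0,0],"spin": 0,"grip": 0.3},
    {"delta_pos": [0,0,0],"spin": 0,"grip": 0.3},
  ],
)

```text
time: 31.35
tool_pos: [0.4634, -0.2329, 0.0605]
tool_rot: [0.198, 0.98, -0.0, 0.0]
ft_force: [-1.5, 1.2, 3.5]
opening: 0.466
```

```bash
python3 st.py .463 -.2325 .0615
```

```text
t 31.35 pos [ 0.4634 -0.2329  0.0605] q [-0.618  0.095  1.915 -0.     1.132 -1.791] F [-1.5  1.2  3.5] M [ 0.01 -0.04  0.01] op 0.466
ex [-0.922  0.387 -0.   ] ez [ 3.e-04 -3.e-04 -1.e+00]
tool delta [ 0.0005  0.0003 -0.001 ]
```

Contact: Fz went from −1.8 to +3.5 N at the expected height (0.0605 against a predicted 0.0615). Checking before release.

Run:
```python
from h import *
im,d=arm.camera('scene'); cv2.imwrite('pics/g6.png',cv2.resize(im[125:205,285:345,::-1],(450,600),interpolation=cv2.INTER_CUBIC))
```

```text
(no output)
```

View pics/g6.png

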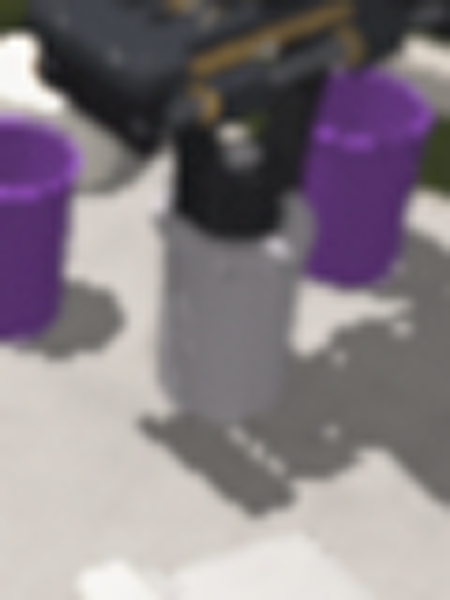

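The flange sits on the rim. Opening the fingers, then retreating straight up.

>>> step_arm(
  series=[
    {"delta_pos": [0,0,0],"spin": 0,"grip": 0.48},
    {"delta_pos": [0,0,0],"spin": 0,"grip": 0.52},
    {"delta_pos": [0,0,0],"spin": 0,"grip": 0.56},
    {"delta_pos": [0,0,0],"spin": 0,"grip": 0.62},
    {"delta_pos": [0,0,0],"spin": 0,"grip": 0.7},
    {"delta_pos": [0,0,0],"spin": 0,"grip": 0.75},
    {"delta_pos": [0,0,0],"spin": 0,"grip": 0.75},
    {"delta_pos": [0,0,0],"spin": 0,"grip": 0.75},
  ],
  newtons=10,
)

```text
time: 32.4
tool_pos: [0.4632, -0.2328, 0.0602]
tool_rot: [0.198, 0.98, 0.0, -0.0]
ft_force: [-0.3, -1.2, -0.6]
opening: 0.746
```

```bash
python3 st.py
python3 - <<'E'
from h import *
im,d=arm.camera('scene'); cv2.imwrite('pics/g7.png',cv2.resize(im[125:205,285:345,::-1],(450,600),interpolation=cv2.INTER_CUBIC))
E
```

```text
t 32.4 pos [ 0.4632 -0.2328  0.0602] q [-0.618  0.095  1.915  0.     1.132 -1.791] F [-0.3 -1.2 -0.6] M [ 0.07 -0.17  0.  ] op 0.746
ex [-0.922  0.387  0.   ] ez [-0.  0. -1.]
```

View pics/g7.png

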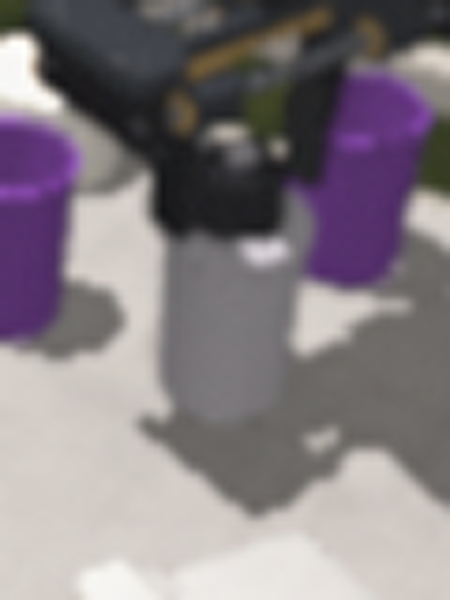

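Free and steady. Retreating straight up.

>>> step_arm(
  series=[
    {"delta_pos": [0,0,-0.004],"spin": 0,"grip": 0.75},
    {"delta_pos": [0,0,-0.008],"spin": 0,"grip": 0.75},
    {"delta_pos": [0,0,-0.012],"spin": 0,"grip": 0.75},
    {"delta_pos": [0,0,-0.015],"spin": 0,"grip": 0.75},
    {"delta_pos": [0,0,-0.02],"spin": 0,"grip": 0.75},
    {"delta_pos": [0,0,-0.025],"spin": 0,"grip": 0.75},
    {"delta_pos": [0,0,-0.025],"spin": 0,"grip": 0.75},
    {"delta_pos": [0,0,-0.015],"spin": 0,"grip": 0.75},
  ],
)

```text
time: 33.45
tool_pos: [0.4639, -0.2333, 0.1868]
tool_rot: [0.198, 0.98, -0.001, 0.001]
ft_force: [-0.1, -0.1, -0.2]
opening: 0.749
```

>>> step_arm(
  series=[
    {"delta_pos": [0.02,0.02,0],"spin": 0,"grip": 0.75},
    {"delta_pos": [0.03,0.03,0],"spin": 0,"grip": 0.75},
    {"delta_pos": [0.03,0.04,0],"spin": 0,"grip": 0.75},
    {"delta_pos": [0.02,0.04,0],"spin": 0,"grip": 0.75},
    {"delta_pos": [0,0.04,0],"spin": 0,"grip": 0.75},
    {"delta_pos": [0,0.03,0],"spin": 0,"grip": 0.75},
    {"delta_pos": [0,0,0],"spin": 0,"grip": 0.75},
    {"delta_pos": [0,0,0],"spin": 0,"grip": 0.75},
  ],
)

```text
time: 34.45
tool_pos: [0.4482, -0.01, 0.1843]
tool_rot: [0.197, 0.98, -0.0, -0.0]
ft_force: [-0.3, -0.4, 0.2]
opening: 0.749
```

```bash
python3 st.py
python3 - <<'E'
from h import *
im,d=arm.camera('scene'); cv2.imwrite('pics/h1.png',cv2.resize(im[105:225,215:375,::-1],(800,600),interpolation=cv2.INTER_CUBIC))
X=cloud('scene',d); Z=X[:,:,2]
c=np.array([.463,-.2335]); r=np.hypot(X[:,:,0]-c[0],X[:,:,1]-c[1])
m=(r<.036)&(Z>.082)&(Z<.099); P=X[m]; A=np.c_[P[:,:2]-c,np.ones(len(P))]; k=(r[m]>.02); print(len(P),np.linalg.lstsq(A[k],P[k,2],rcond=None)[0])
m=(r<.03)&(Z>.11)&(Z<.15); print('top',np.percentile(Z[m],[50,90]),np.median(X[m],0))
im,d=arm.camera('top'); cv2.imwrite('pics/h2.png',im[:,:,::-1])
E
```

```text
t 34.45 pos [ 0.4482 -0.01    0.1843] q [-0.198 -0.216  1.965 -0.     1.393 -1.372] F [-0.3 -0.4  0.2] M [ 0.08 -0.18 -0.06] op 0.749
ex [-0.922  0.387  0.   ] ez [-4.e-04 -4.e-04 -1.e+00]
141 [ 0.01747146 -0.03167025  0.09202795]
top [0.12153561 0.12439757] [ 0.45942283 -0.22474045  0.12153561]
```

View pics/h1.png

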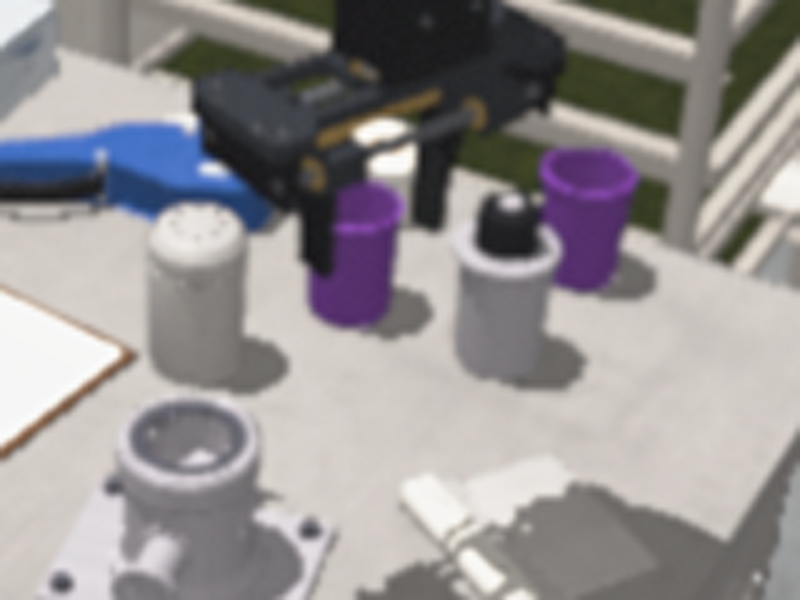

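View pics/h2.png

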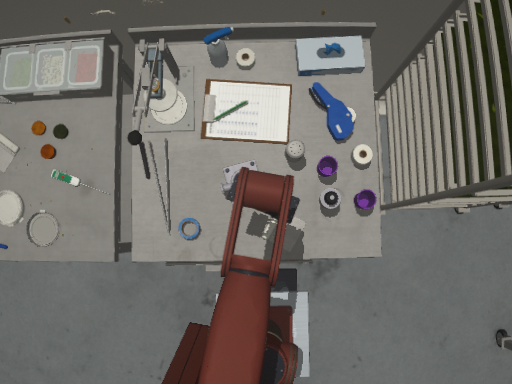

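The cap sits level on the steel beaker's rim at scene pixel (316,155). Its grip top reads 0.1215–0.124 against 0.122 expected, and the flange plane reads 0.092 against 0.091. The bystanders are at their earlier pixels. Handing in.

```bash
python3 -c "
from workcell import arm
print(arm.job_done())"
```

```text
the job is handed in; nothing more can be done
None
```

I unscrewed the cap anticlockwise in two grasps, about 430° in all, letting it climb with the thread. I held it as the thread let go, where Fz jumped to about +5 N and the turning torque fell to about zero. Then I drew the strainer straight up and lowered it into the grey steel beaker until the flange touched the rim at about 5 N. I released it, backed off, and handed the job in at about 34.5 s.

**Last checks:**
- **Height:** the grip top reads 0.1215–0.124 m (expected 0.122 m), and the flange plane 0.092 m (expected 0.091 m).
- **Level:** the fitted flange slope is about 0.03 rad. That is within depth noise, and it looks level in the picture.
- **Surroundings:** the beaker and the bystanders I could see kept their earlier pixels. The scraper was partly under the arm in the last top view. The arm is clear, with no contact force.

**What disagreed:**
- **Tool height:** the reported TCP z read about 37 mm lower than the fingertips the camera showed. A trial close at the reported height missed the grip. I set the grasp height from the camera instead, and contact then came within about 1 mm of where I expected it.
- **Beaker position:** the two cameras differed by 2–3 mm on the beaker's position. I aimed between them, and the cap went in without touching the sides.

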